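Stack a filter holder and lock its clamp cap

ROBOT

A 6-joint arm with a two-finger parallel gripper is mounted at the origin on the work surface; the furniture and walls round the work are solid. World frame = base frame: x ahead of the robot, y to its left, z up, the work surface at z = 0. Lengths are in m, angles in rad, forces in N, time in s.
With the tool pointing down it reaches from about 0.375 to 0.925 m from the base axis. Payload 5.7 kg.
Tool frame: the origin (TCP) lies on the centre line of the jaws, within the pads' length; the fingertips stand 25 mm ahead of it and the grasp point (between the pads) lies 6 mm ahead of it; y points along the fingers, x is the direction in which the jaws open and shut, and the axes are right-handed (so a half turn about y gives the same grasp; the last joint's range is limited). The gripper opens to 85 mm and grips with 20 to 120 N. Pads are 22 mm wide; open, the fingers measure 114 mm over their backs; the gripper's body (76 mm by 85 mm) begins 54 mm behind the grasp point. The pads swing forward as they close: fully open they stand 13 mm farther back than shut.
Start: joints at [1.073, 0.359, 1.51, -0, 1.272, -0.115], TCP at [0.224, 0.557, 0.256] pointing down, gripper open.
Joint ranges: [-2.97, 2.97], [-1.01, 2.36], [0.21, 2.38], [-0.96, 4.11], [0.2, 2.71], [-2.98, 2.98]. Speed limits (rad/s): [2.39, 2.39, 3.14, 3.14, 3.14, 3.14].

INTERFACE

Orientations are given as a unit quaternion [x, y, z, w].
In Python, from bench import manip gives the robot as it stands.
- The arm moves only by the tool send_rows, never from a script. Its argument "motion" is a list of rows, each an object with "travel": the shift along the tool's x, y, z in cm, a list of three; "turn": the turn about the tool's y in degrees. A call has 1 to 10 rows; each row is the pose to reach, as a shift and turn from the pose measured when the call began, along the tool's axes at that moment; what a row does not reach only later rows make up. A row lasts 1/8 s, in which the tool goes at most 62.5 mm and 10.7 degrees, less where a joint would pass 70% of its speed; a pose out of reach is approached as far as the arm can. A call with a gripper value outside its range is refused whole. "fingers" is the opening, from 0 (shut) to 1 (fully open), set as the call begins (left out, the last holds). The fingers move at their own pace and stop on an object; "force" is the grip in N (left out, the last holds). Time passes only in rows, so rows that repeat a pose let the fingers close. It gives the time, the measured TCP pose, the force and the opening at its end, in the units of the state.
- manip.observe(): the state, without advancing time (a new reading comes with each control period).
- manip.grab_frame(name): name is "scene" or "top" or "wrist"; returns a dict with "frame" (400x640x3 uint8, red, green, blue), "fx", "fy", "cx", "cy" (pixels), "R" (3x3) and "t" (3): a world point X has camera coordinates R X + t; the wrist camera has in their place "tool_from_camera" (4x4, takes a point from camera to tool coordinates, whose origin is the TCP and whose axes are the tool frame's). Camera axes: x right, y down, z forward; pixel columns grow to the right and rows downward; lengths in m; the calibration is good to about 2 mm. A picture is of the moment at which its call begins: read the wrist's pose just before it. There is no depth.
- manip.finish_job(): hands the job in, once; it reports no verdict.
Trained networks look in a picture, given as the dict that the camera call returned (one of the last four; its "shot" number tells which), for a name from the list of things; names that differ only in an ending like _2 or _b are one class to them, and where a whole thing is asked for, a point or a joint stands for the part that bears it (a point fixed in the world has none). Each returns a list of dicts, best first, with "conf" (0 to 1); they miss things now and then, are a little off and sometimes report something else, mostly with a low value. They report only what shows in the picture. A call takes as long as a camera call. They do not tell look-alikes from the thing itself.
- manip.find_in(target, picture): "at" ([x, y, z] in m, in world coordinates, good to about 4 mm: the middle of the surface that is visible of it).
- manip.outline_of(target, picture): "pixels" (400x640 bool, what is visible of it).
- manip.pinpoint(target, picture): "at" ([x, y, z] in m, in world coordinates, good to about 4 mm: a listed point, or the origin of a listed thing).
The state is a dict: "t": time; "q": joint angles; "joint_velocities": joint speeds; "joint_efforts": joint torques, N m; "ee_pos": TCP position; "eef_rot": TCP orientation; "ft_force": force on the tool from outside, world axes, zero at the start; "torque": the same for the moment, N m; "finger_gap": finger opening in m.
Only numpy, scipy, OpenCV 4.12 (cv2) and the standard library are available. Lean on these libraries where they do the work, as an engineer would, in place of code of your own. Each camera call takes 0.05 s, during which the arm holds its last target.

TASK

Assemble the filter holder on its stand: put the steel filter support over the post down onto the black seat, then the blue spacer on top of it, then the orange clamp cap. Feel for the direction in which the cap's slot drops over the T-bar, press the cap down against the spring and turn it roughly a quarter turn so that it stays locked under the T-bar when you let go. Work gently, never pressing the parts on the stand with more than about 20 N, and leave everything else on the bench where it is.

Things in the scene. Friction and masses are not known exactly. Their poses are not given: they have to be found in the camera images.
- stand: filter stand, fixed. Grey foot 110 x 110 x 12 mm; origin at its underside's centre on the bench, z up, x and y along the foot's edges. Upright steel post at its centre: 28 mm in diameter up to 36 mm above the bench, tapering to 22 mm at 42 mm, then a 14 mm neck up to the T-bar
- stand_bar (a point): middle of the brass T-bar on top of the post: 27 mm long, 7 mm wide, 6 mm high (54 to 60 mm above the bench). The axes given here are the stand's, NOT the bar's: the bar lies level, its length anywhere within 40 degrees either side of the stand's x axis; this is not measured and must be seen or felt. It does not turn when handled
- stand_rest (a point): centre of the top of the black sprung seat round the post when free (22 mm above the bench): 54 mm across. It sinks at most 8 mm; it pushes back with 5 N at first and 1.2 N more per mm, 14.6 N fully down
- support_mid (a point): centre (half-way up) of the filter support: steel ring with small dark holes in its top, 50 mm outside, 31 mm bore right through, 14 mm high, about 70 g
- spacer_mid (a point): centre (half-way up) of the spacer: blue plastic ring, 50 mm outside, 31 mm bore right through, 16 mm high, about 40 g
- cap_mid (a point): centre (half-way up) of the orange clamp cap, 22 mm high, rim 54 mm outside, 46 inside, 70 g, open above; steel floor at its lower end, 6 mm thick. Through the floor a slot 31 x 10.5 mm along the cap's x axis (white marks on the rim at its ends), in its middle a 17 mm hole for the neck. The slot passes the T-bar only within about 6 degrees of its direction
- cap_foot (a point): centre of the cap's underside. Its height above the bench: 60 mm when the cap lies across the T-bar; 52 on both layers with the seat free (floor level with the bar); below 48 the floor is under the bar and can turn; 44 at the stop. Turned 50 degrees or more there, either way, and let go, it is held at 48; not turned, it springs back to 52
- tip_box: blue pipette-tip box, 84 x 122 x 86 mm; bystander, origin at the centre of its underside
- amber_bottle: brown bottle with black cap, 66 mm across, 135 tall; bystander, origin at the centre of its underside
- blue_bottle: clear bottle with blue cap, 56 mm across, 105 tall; bystander, origin at the centre of its underside
- slide_box: dark blue slide box, 102 x 175 x 40 mm; bystander, origin at the centre of its underside
- dish: petri dish, 90 mm across, 14 tall; bystander, origin at the centre of its underside
- timer: white lab timer, 62 x 68 x 19 mm; bystander, origin at the centre of its underside
- vial: glass vial with white cap, 23 mm across, 51 tall; bystander, origin at the centre of its underside
- pen: red and white marker lying down, 17 x 135 x 16 mm; bystander, origin at the centre of its underside
Not all that is in view belongs to the job. There is more than one size of the part that bears spacer_mid; the job needs the middle-sized.

How it is judged:
By the outcome, as a careful person would: the job done as asked, in the order asked, and still so for the second after the job is handed in, with the robot touching nothing.
It also fails if it takes over 72 s, if anything falls off the work surface, if the arm or the gripper's body presses on something with over 40 N, if the wrist force passes 120 N, or if a joint passes its speed limit or range.

## Working session

There is one attempt and no reset: what is moved stays moved. The work goes in short steps, Python scripts to look and compute and a tool call to move; the robot and the scene stay as the last step left them, time stands still between calls to the robot, and variables do not carry over. Pictures are saved under pics/ and viewed, and the job is handed in when it is done.

Besides the shell and the picture viewer there is one more tool, called after "Call:" as a command line: name --argument value ..., lists and objects as JSON in quotes. send_rows: Moves the arm, as the interface text tells. Its arguments: {"type":"object","properties":{"motion":{"type":"array","items":{"type":"object","properties":{"travel":{"type":"array","items":{"type":"number"}},"turn":{"type":"number"}}}},"fingers":{"type":"number"},"force":{"type":"number"}},"required":["motion"]}

```bash
mkdir -p pics; ls
python3 - <<'E'
from bench import manip
import cv2,numpy as np
s=manip.observe();print({k:np.round(v,3) for k,v in s.items()})
for n in ["scene","top","wrist"]:
    p=manip.grab_frame(n);cv2.imwrite(f"pics/{n}0.png",p["frame"][:,:,::-1])
    for t in ["stand","stand_bar","stand_rest","support_mid","spacer_mid","cap_mid"]:
        r=manip.pinpoint(t,p);print(n,t,[(np.round(d["at"],3).tolist(),round(d["conf"],2)) for d in r])
E
```

```text
pics
{'t': np.float64(0.0), 'q': array([ 1.073,  0.359,  1.511,  0.   ,  1.272, -0.115]), 'joint_velocities': array([-0.   , -0.002,  0.002,  0.   ,  0.   ,  0.   ]), 'joint_efforts': array([ 0.0000e+00, -5.2762e+01, -2.7863e+01, -0.0000e+00,  1.3000e-02,
        0.0000e+00]), 'ee_pos': array([0.224, 0.556, 0.255]), 'eef_rot': array([ 0.586,  0.395, -0.396, -0.586]), 'ft_force': array([ 0.294,  0.233, -0.197]), 'torque': array([ 0.001, -0.009, -0.011]), 'finger_gap': np.float64(0.086)}
scene stand [([0.52, 0.007, 0.007], 0.73), ([0.626, 0.26, 0.006], 0.58)]
scene stand_bar [([0.517, 0.003, 0.062], 0.85)]
scene stand_rest [([0.52, 0.007, 0.024], 0.65), ([0.71, -0.019, 0.003], 0.62)]
scene support_mid [([0.624, 0.261, 0.009], 0.94)]
scene spacer_mid [([0.547, 0.355, 0.009], 0.89), ([0.466, 0.224, 0.004], 0.68), ([0.538, 0.155, 0.005], 0.54)]
scene cap_mid [([0.478, -0.156, 0.008], 0.7)]
top stand [([0.517, 0.004, -0.004], 0.62), ([0.429, 0.366, -0.005], 0.18)]
top stand_bar [([0.514, 0.007, 0.058], 0.78)]
top stand_rest [([0.514, 0.008, 0.019], 0.73), ([0.473, 0.226, 0.012], 0.42)]
top support_mid [([0.634, 0.264, 0.011], 0.63)]
top spacer_mid [([0.544, 0.358, 0.014], 0.66), ([0.539, 0.152, 0.007], 0.46), ([0.471, 0.229, 0.014], 0.4)]
top cap_mid [([0.479, -0.152, 0.013], 0.48)]
wrist stand []
wrist stand_bar [([0.309, 0.202, -0.003], 0.63)]
wrist stand_rest []
wrist support_mid []
wrist spacer_mid []
wrist cap_mid []
```

View pics/scene0.png

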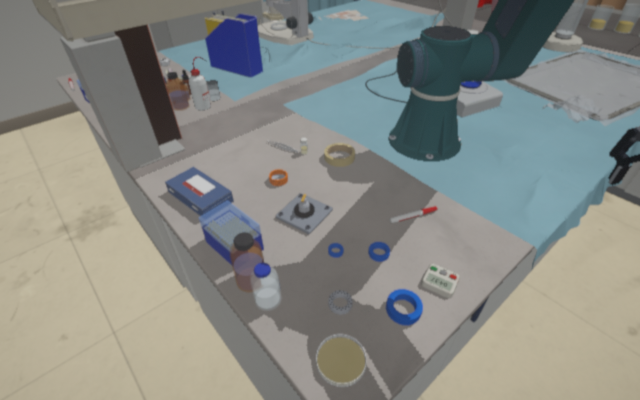

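View pics/top0.png

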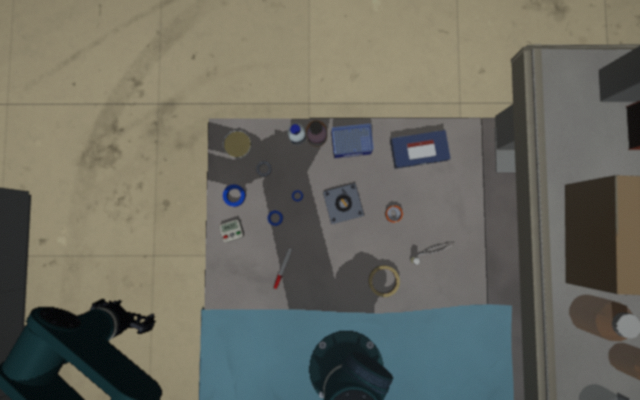

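View pics/wrist0.png

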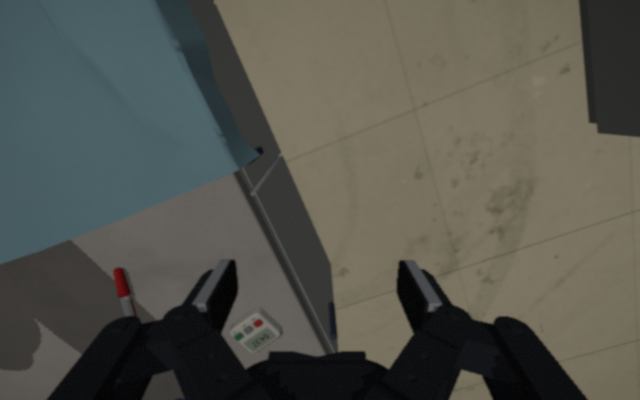

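```bash
cat > h.py <<'E'
from bench import manip
import cv2,numpy as np
from scipy.spatial.transform import Rotation as Ro
def st():
    s=manip.observe(); R=Ro.from_quat(s["eef_rot"]).as_matrix(); return s,R,np.array(s["ee_pos"])
def yaw(R): return np.degrees(np.arctan2(R[1,0],R[0,0]))
def plan(pos,yw=None):
    s,R,p=st(); tr=R.T@(np.array(pos)-p)*100
    out=[np.round(tr,2).tolist()]
    if yw is not None:
        d=(yaw(R)-yw+90)%180-90   # about tool y (down)
        out.append(round(d,1))
    print("travel",out)
def show():
    s,R,p=st(); print("t",round(float(s["t"]),2),"tcp",np.round(p,4),"yaw",round(yaw(R),1),"ydown",np.round(R[:,1],3),"q",np.round(s["q"],2),"F",np.round(s["ft_force"],1),"gap",round(float(s["finger_gap"]),4))
def wr(name=None):
    s,R,p=st(); f=manip.grab_frame("wrist"); T=np.array(f["tool_from_camera"])
    f["Rw"]=R@T[:3,:3]; f["cw"]=R@T[:3,3]+p; f["Rt"]=R; f["p"]=p; f["T"]=T
    if name: cv2.imwrite(f"pics/{name}.png",f["frame"][:,:,::-1])
    return f
def cam(f):
    if "cw" in f: return f["Rw"],f["cw"]
    R=np.array(f["R"]);return R.T,-R.T@np.array(f["t"])
def p2w(f,u,v,z):
    Rw,c=cam(f); d=Rw@np.array([(u-f["cx"])/f["fx"],(v-f["cy"])/f["fy"],1]); return c+d*(z-c[2])/d[2]
def w2p(f,X):
    Rw,c=cam(f); q=Rw.T@(np.array(X)-c); return np.array([f["cx"]+f["fx"]*q[0]/q[2],f["cy"]+f["fy"]*q[1]/q[2]])
E
python3 - <<'E'
from h import *
show();f=wr();print(np.round(f["T"],3),f["fx"],f["cx"],f["cy"])
plan([0.60,0.262,0.22],90);plan([0.60,0.262,0.22],0)
E
```

```text
t 1.05 tcp [0.2241 0.5566 0.2563] yaw 68.1 ydown [-0. -0. -1.] q [ 1.07  0.36  1.51 -0.    1.27 -0.12] F [-0.4 -0.2 -0.7] gap 0.0857
[[ 1.    -0.    -0.001 -0.   ]
 [ 0.001 -0.327  0.945 -0.117]
 [-0.    -0.945 -0.327  0.084]
 [ 0.     0.     0.     1.   ]] 280.59902964873106 316.75837213683906 203.48945809467585
travel [[-13.28, 3.63, -45.87], np.float64(-21.9)]
travel [[-13.28, 3.63, -45.87], np.float64(68.1)]
```

Run:
```python
import cv2
a=cv2.imread("pics/scene0.png")[230:340,310:440];cv2.imwrite("pics/crop0.png",cv2.resize(a,None,fx=6,fy=5))
```

```text
(no output)
```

View pics/crop0.png

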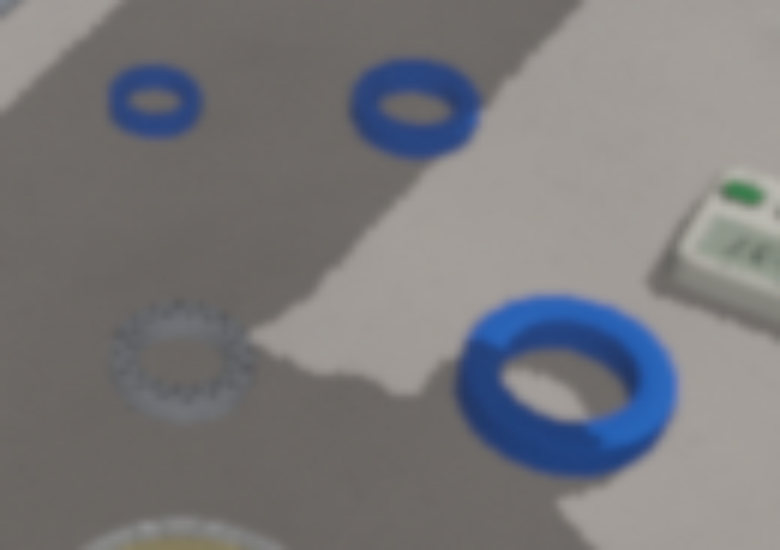

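Spacer candidates in the scene view are at pixels (404,306), which is large, (379,251), which is middle, and (336,250), which is small. The middle one at (379,251) fits: about 46 mm in the top view, against about 70 and 32 for the others. The support is the perforated grey ring at (340,302). I'll go above it now.

Run:
```python
from h import *
plan([0.63,0.262,0.17],24)
```

```text
travel [[-12.16, 8.63, -48.65], np.float64(44.1)]
```

Call:
send_rows --motion '[{"travel": [-1.5,1,-6],"turn": 6},{"travel": [-3,2,-12],"turn": 12},{"travel": [-4.5,3,-18],"turn": 18},{"travel": [-6,4,-24],"turn": 24},{"travel": [-7.5,5,-30],"turn": 30},{"travel": [-9,6,-36],"turn": 36},{"travel": [-10.5,7.3,-42],"turn": 42},{"travel": [-12.2,8.6,-48.6],"turn": 44},{"travel": [-12.2,8.6,-48.6],"turn": 44},{"travel": [-12.2,8.6,-48.6],"turn": 44}]' --fingers 1

```text
t: 2.35
ee_pos: [0.6292, 0.2615, 0.1699]
eef_rot: [-0.692, -0.147, 0.147, 0.692]
ft_force: [-0.7, 0.1, -0.1]
finger_gap: 0.0854
```

Run:
```python
from h import *
show();f=wr("w1");r=manip.pinpoint("support_mid",f);print([(np.round(d["at"],4),d["conf"]) for d in r])
m=manip.outline_of("support_mid",f)
for d in m:
    M=d["pixels"].astype(np.uint8);c=max(cv2.findContours(M,0,1)[0],key=len);print(d["conf"],cv2.fitEllipse(c),M.sum())
```

```text
t 2.35 tcp [0.6292 0.2615 0.1699] yaw 24.0 ydown [-0.001  0.    -1.   ] q [ 0.29  0.55  1.41  0.    1.18 -0.13] F [-0.7  0.1 -0.1] gap 0.0854
[(array([0.6253, 0.2618, 0.006 ]), 0.95)]
0.86 ((317.33990478515625, 190.98941040039062), (46.16392135620117, 47.63660430908203), 80.38341522216797) 1222
```

View pics/w1.png

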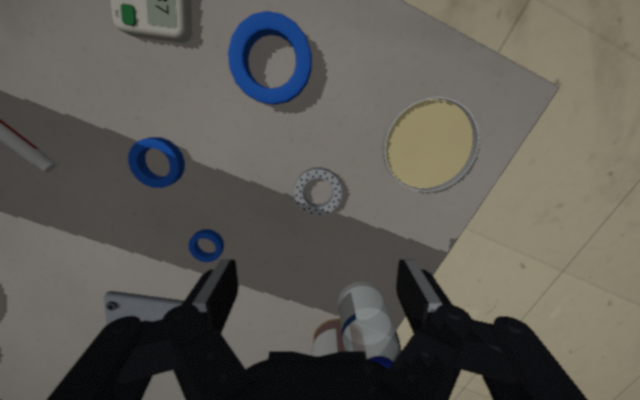

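Run:
```python
from h import *
f=wr()
for u,v in [(317.3,191.0),(318.5,191.5)]: print(p2w(f,u,v,0.014),p2w(f,u,v,0.009))
c=w2p(f,[0.6253,0.2618,0.007]);print(c)
for t in ["blue_bottle","amber_bottle","spacer_mid"]:
    print(t,[(np.round(d["at"],4),d["conf"]) for d in manip.pinpoint(t,f)])
cv2.imwrite("pics/c1.png",cv2.resize(f["frame"][150:230,270:370,::-1],None,fx=7,fy=7))
s=manip.grab_frame("scene")
for t in ["blue_bottle","amber_bottle","tip_box"]:
    print(t,[(np.round(d["at"],4),d["conf"]) for d in manip.pinpoint(t,s)])
```

```text
[0.62691369 0.26559936 0.014     ] [0.62752448 0.26424572 0.009     ]
[0.62824473 0.26561542 0.014     ] [0.62887982 0.26426207 0.009     ]
[314.39467706 191.66841412]
blue_bottle [(array([ 7.370e-01,  1.525e-01, -7.000e-04]), 0.75)]
amber_bottle [(array([0.7393, 0.0901, 0.003 ]), 0.66)]
spacer_mid [(array([0.5395, 0.1587, 0.0102]), 0.76), (array([0.4703, 0.2252, 0.0047]), 0.69)]
blue_bottle [(array([ 0.7352,  0.1526, -0.0018]), 0.88)]
amber_bottle [(array([ 0.7331,  0.0922, -0.003 ]), 0.81)]
tip_box [(array([ 7.093e-01, -2.060e-02, -2.000e-04]), 0.8)]
```

View pics/c1.png

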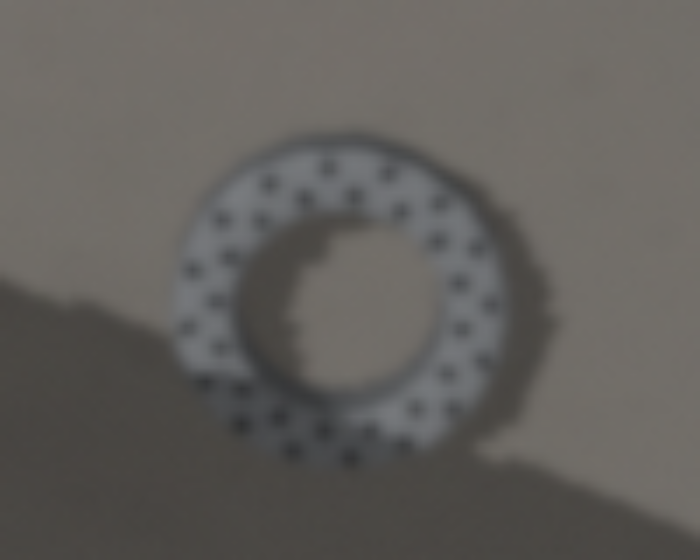

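Run:
```python
from h import *
f=wr();print(p2w(f,318.5,193.6,0.014));plan([0.6275,0.2635,0.026],24)
```

```text
[0.63034776 0.2626558  0.014     ]
travel [[-0.1, 14.44, 0.2], np.float64(0.1)]
```

Call:
send_rows --motion '[{"travel": [0.0,5,0.1]},{"travel": [0.0,9,0.1]},{"travel": [0.0,12,0.1]},{"travel": [0.0,13.5,0.1]},{"travel": [0.0,14.4,0.1]},{"travel": [0.0,14.4,0.1]}]'

```text
schema error: expected keys travel, turn
```

Call:
send_rows --motion '[{"travel": [0.0,0,0]},{"travel": [0.0,0,0]},{"travel": [0.0,0,0]},{"travel": [0.0,0,0]},{"travel": [0.0,0,0]},{"travel": [0.0,0,0]}]' --fingers 0.4 --force 30

```text
schema error: expected keys travel, turn
```

Run:
```python
from h import *
show();f=wr("w2")
```

```text
t 2.95 tcp [0.6292 0.2621 0.1704] yaw 24.1 ydown [ 0. -0. -1.] q [ 0.29  0.55  1.41 -0.    1.18 -0.13] F [-0.2 -1.6  0.1] gap 0.0852
```

View pics/w2.png

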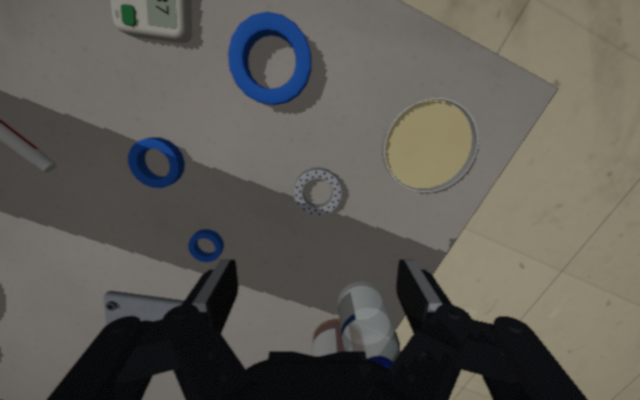

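Nothing has moved: the rows need a "turn" key.

Call:
send_rows --motion '[{"travel": [0.0,5,0.1],"turn": 0},{"travel": [0.0,9,0.1],"turn": 0},{"travel": [0.0,12,0.1],"turn": 0},{"travel": [0.0,13.5,0.1],"turn": 0},{"travel": [0.0,14.4,0.1],"turn": 0},{"travel": [0.0,14.4,0.1],"turn": 0}]'

```text
t: 3.75
ee_pos: [0.6291, 0.2629, 0.0266]
eef_rot: [0.692, 0.148, -0.147, -0.692]
ft_force: [0.5, -0.2, -0.1]
finger_gap: 0.0854
```

Run:
```python
from h import *
show();f=wr("w3")
```

```text
t 3.75 tcp [0.6291 0.2629 0.0266] yaw 24.1 ydown [ 0. -0. -1.] q [ 0.29  0.72  1.51 -0.    0.92 -0.13] F [ 0.5 -0.2 -0.1] gap 0.0854
```

View pics/w3.png

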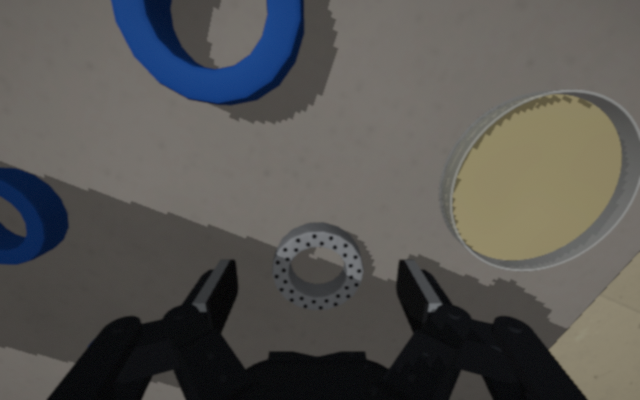

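Run:
```python
from h import *
f=wr();cv2.imwrite("pics/c2.png",cv2.resize(f["frame"][200:330,240:400,::-1],None,fx=5,fy=4.5))
for v in (265,271): 
    X=p2w(f,318.5,v,0.014); print(X,(f["Rt"].T@(X-f["p"]))*1000)
for z in (0.005,0.014): print(w2p(f,[0.6291,0.2629,z]))
```

```text
[0.62831075 0.2672332  0.014     ] [ 0.56814107 13.15611628  4.32444896]
[0.62981917 0.26387173 0.014     ] [ 0.57399175 13.15697966  0.6400537 ]
[316.5413671  263.09893248]
[316.53635319 271.95922608]
```

View pics/c2.png

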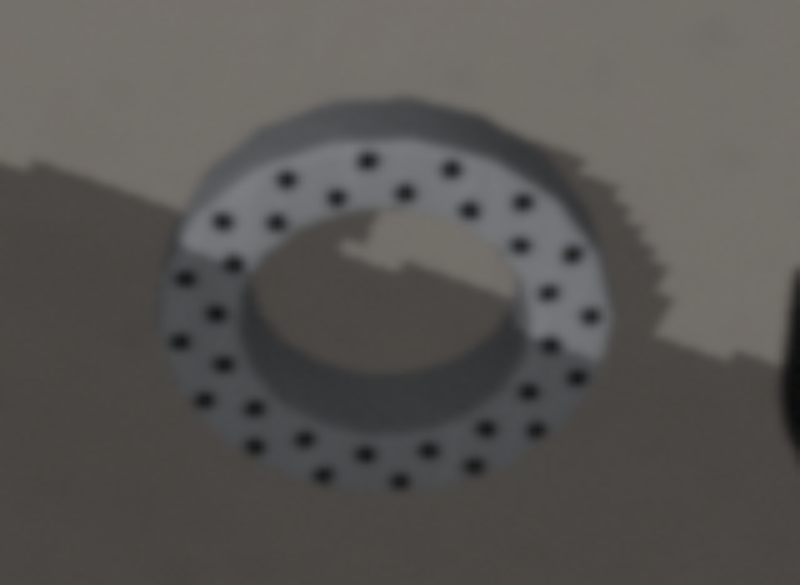

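Call:
send_rows --motion '[{"travel": [0.0,0.0,0.1],"turn": 0},{"travel": [0.0,0.0,0.1],"turn": 0},{"travel": [0.0,0.0,0.1],"turn": 0},{"travel": [0.0,0.0,0.1],"turn": 0},{"travel": [0.0,0.0,0.1],"turn": 0}]' --fingers 0.4 --force 30

```text
t: 4.47
ee_pos: [0.6299, 0.2643, 0.0288]
eef_rot: [-0.691, -0.149, 0.146, 0.692]
ft_force: [-1.6, 0.4, 5.8]
finger_gap: 0.0486
```

Run:
```python
from h import *
show();f=wr("w4")
```

```text
t 4.47 tcp [0.6299 0.2643 0.0288] yaw 24.1 ydown [ 0.003  0.001 -1.   ] q [ 0.3   0.72  1.5  -0.    0.92 -0.12] F [-1.6  0.4  5.8] gap 0.0486
```

View pics/w4.png

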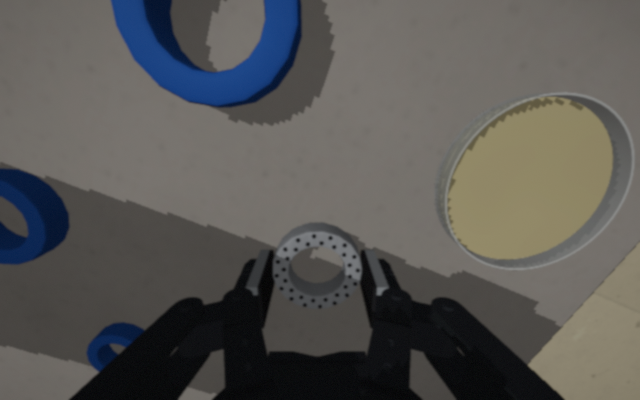

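Call:
send_rows --motion '[{"travel": [0.0,-2,0],"turn": 0},{"travel": [0.0,-6,0.0],"turn": 0},{"travel": [0.0,-11,0.0],"turn": 0},{"travel": [0.0,-15,0.0],"turn": 0},{"travel": [0.0,-15,0.0],"turn": 0}]'

```text
t: 5.15
ee_pos: [0.6322, 0.2651, 0.1847]
eef_rot: [-0.691, -0.152, 0.143, 0.692]
ft_force: [0.0, -0.5, -0.1]
finger_gap: 0.0485
```

Run:
```python
from h import *
show();f=wr("w5");cv2.imwrite("pics/c5.png",cv2.resize(f["frame"][200:330,220:420,::-1],None,fx=4,fy=4))
plan([0.50,0.03,0.17])
plan([0.517,0.006,0.17],0)
```

```text
t 5.15 tcp [0.6322 0.2651 0.1847] yaw 24.1 ydown [ 0.012  0.004 -1.   ] q [ 0.3   0.54  1.4  -0.    1.19 -0.12] F [ 0.  -0.5 -0.1] gap 0.0485
travel [[-21.51, 1.04, -16.08]]
travel [[-20.94, 1.04, -18.97], np.float64(24.1)]
```

View pics/c5.png

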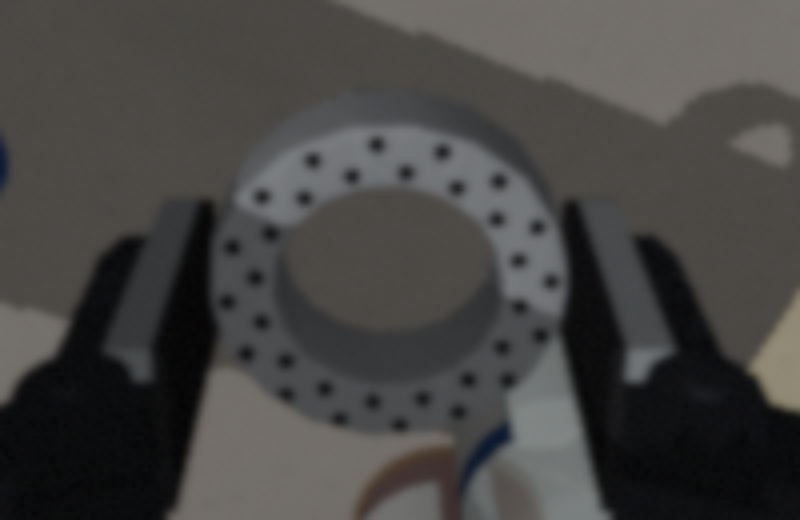

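```bash
cat >> h.py <<'E'
def circ_ext(f,c,r,frame="tool"):
    a=np.linspace(0,2*np.pi,181); P=[]
    for t in a:
        X=np.array(c)+ (np.array([r*np.cos(t),0,r*np.sin(t)]) if frame=="tool" else np.array([r*np.cos(t),r*np.sin(t),0]))
        if frame=="tool": X=f["Rt"]@X+f["p"]
        P.append(w2p(f,X))
    P=np.array(P);return P.min(0),P.max(0)
E
python3 - <<'E'
from h import *
show();f=wr()
for y in (0.010,0.0128,0.0148,.017):
  for z in (-0.001,0.0005,0.002): 
    lo,hi=circ_ext(f,[0,y,z],0.025);print(y,z,np.round([lo[0],hi[0],lo[1],hi[1]],1))
print("obs 272.5 361.8 231.2 308")
E
```

```text
t 5.2 tcp [0.6307 0.2646 0.182 ] yaw 24.1 ydown [ 0.008  0.002 -1.   ] q [ 0.3   0.54  1.4  -0.    1.19 -0.12] F [-0.3 -0.9 -0.8] gap 0.048
0.01 -0.001 [270.  364.9 233.9 315.6]
0.01 0.0005 [269.8 365.1 231.2 313.4]
0.01 0.002 [269.7 365.2 228.4 311.2]
0.0128 -0.001 [270.8 364.1 231.5 312.1]
0.0128 0.0005 [270.7 364.2 228.8 309.9]
0.0128 0.002 [270.5 364.4 226.1 307.8]
0.0148 -0.001 [271.4 363.5 229.9 309.7]
0.0148 0.0005 [271.2 363.6 227.2 307.5]
0.0148 0.002 [271.1 363.8 224.5 305.4]
0.017 -0.001 [272.  362.9 228.1 307.1]
0.017 0.0005 [271.9 363.  225.5 305. ]
0.017 0.002 [271.7 363.2 222.8 302.8]
obs 272.5 361.8 231.2 308
```

Run:
```python
from h import *
plan([0.517,-0.055,0.16],0)
```

```text
travel [[-23.3, 1.9, -24.55], np.float64(24.1)]
```

Call:
send_rows --motion '[{"travel": [-4,0.3,-4.1],"turn": 4},{"travel": [-8,0.6,-8.3],"turn": 8},{"travel": [-12,0.9,-12.5],"turn": 12},{"travel": [-16,1.2,-16.7],"turn": 16},{"travel": [-20,1.5,-21],"turn": 20},{"travel": [-23.3,1.9,-24.5],"turn": 24},{"travel": [-23.3,1.9,-24.5],"turn": 24},{"travel": [-23.3,1.9,-24.5],"turn": 24}]'

```text
t: 6.25
ee_pos: [0.5162, -0.0542, 0.1593]
eef_rot: [-0.706, -0.001, -0.001, 0.708]
ft_force: [0.1, -0.1, -1.0]
finger_gap: 0.0483
```

Run:
```python
from h import *
show();f=wr("w6")
for t in ["stand_bar","stand_rest","stand"]: print(t,[(np.round(d["at"],4),round(d["conf"],2)) for d in manip.pinpoint(t,f)])
show()
```

```text
t 6.25 tcp [ 0.5162 -0.0542  0.1593] yaw 0.1 ydown [ 0.003  0.002 -1.   ] q [-0.24  0.36  1.8   0.    0.99 -0.24] F [ 0.1 -0.1 -1. ] gap 0.0483
stand_bar [(array([0.5174, 0.0072, 0.0578]), 0.57)]
stand_rest [(array([0.5135, 0.0118, 0.0228]), 0.97)]
stand [(array([ 0.514 ,  0.0081, -0.0009]), 0.77)]
t 6.45 tcp [ 0.5171 -0.0534  0.1599] yaw 0.2 ydown [ 0.005  0.002 -1.   ] q [-0.24  0.36  1.8   0.    0.99 -0.24] F [-0.1 -0.8 -0.4] gap 0.0485
```

View pics/w6.png

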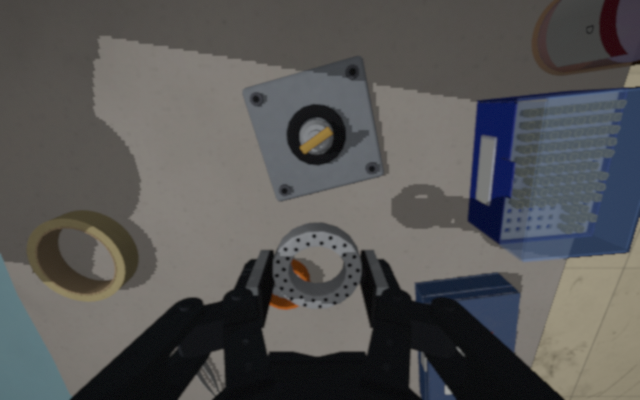

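Run:
```python
from h import *
f=wr();F=f["frame"][:,:,::-1];cv2.imwrite("pics/c6.png",cv2.resize(F[90:180,260:380],None,fx=6.5,fy=6.5,interpolation=cv2.INTER_CUBIC))
# seat: dark pixels
g=F[95:175,270:365].max(2); M=(g<60).astype(np.uint8)
n,l,s,c=cv2.connectedComponentsWithStats(M);k=1+np.argmax(s[1:,4]);print(s[k],c[k]+[270,95])
cc=max(cv2.findContours((l==k).astype(np.uint8),0,1)[0],key=len);e=cv2.fitEllipse(cc);print(e)
ce=np.array(e[0])+[270,95];print(ce,p2w(f,*ce,0.022))
hsv=cv2.cvtColor(F,cv2.COLOR_BGR2HSV);B=((hsv[...,0]>12)&(hsv[...,0]<32)&(hsv[...,1]>120)&(hsv[...,2]>90)).astype(np.uint8);B[:110]=0;B[170:]=0;B[:,:285]=0;B[:,350:]=0
r=cv2.minAreaRect(cv2.findNonZero(B));print(r,B.sum())
b=cv2.boxPoints(r);W=[p2w(f,*q,0.060) for q in b];print(np.round(W,4))
m=cv2.moments(B,True);print("cent",p2w(f,m["m10"]/m["m00"],m["m01"]/m["m00"],0.060))
L=[W[i]-W[(i+1)%4] for i in range(4)]
for d in L[:2]: print(np.linalg.norm(d),np.degrees(np.arctan2(d[1],d[0])))
lo,hi=circ_ext(f,[0.516,0.009,0.022],0.027,"w");print(lo,hi)
show()
```

```text
[  16   10   60   61 1828] [316.37308534 133.89332604]
((45.4470100402832, 39.941162109375), (58.91240692138672, 59.288265228271484), 176.76634216308594)
[315.44701004 134.94116211] [0.51614896 0.00671604 0.022     ]
((314.67388916015625, 141.03121948242188), (8.601658821105957, 34.977699279785156), 55.17551040649414) 282
[[ 0.5027  0.0008  0.06  ]
 [ 0.5245  0.0157  0.06  ]
 [ 0.5283  0.0106  0.06  ]
 [ 0.5064 -0.0045  0.06  ]]
cent [0.51552439 0.00576774 0.06      ]
0.026357245625380322 -145.6832594318891
0.006386054031014934 126.32910522451398
[284.71814594  99.75054315] [345.81961624 162.60499903]
t 6.5 tcp [ 0.5171 -0.0535  0.1599] yaw 0.2 ydown [ 0.005  0.002 -1.   ] q [-0.24  0.36  1.8   0.    0.99 -0.24] F [-0.3 -0.1 -1.2] gap 0.0481
```

View pics/c6.png

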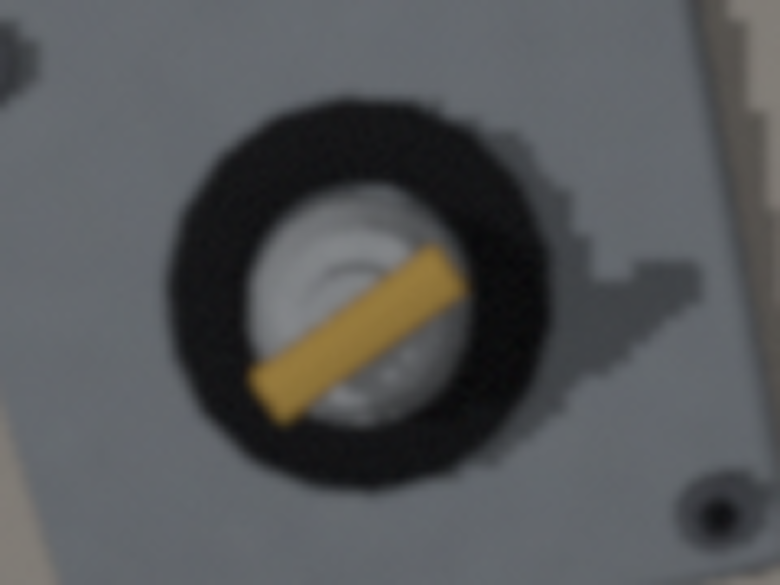

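Run:
```python
from h import *
plan([0.5158,0.0072,0.096],0)
```

```text
travel [[-0.14, 6.4, 6.06], np.float64(0.2)]
```

Call:
send_rows --motion '[{"travel": [-0.1,0,4],"turn": 0},{"travel": [-0.1,2,6.06],"turn": 0},{"travel": [-0.1,5,6.06],"turn": 0},{"travel": [-0.1,6.4,6.06],"turn": 0},{"travel": [-0.1,6.4,6.06],"turn": 0},{"travel": [-0.1,6.4,6.06],"turn": 0}]'

```text
t: 7.25
ee_pos: [0.5169, 0.007, 0.0967]
eef_rot: [-0.707, -0.003, -0.001, 0.708]
ft_force: [0.2, -0.2, -0.6]
finger_gap: 0.0484
```

Run:
```python
from h import *
show();f=wr("w7");F=f["frame"][:,:,::-1];cv2.imwrite("pics/c7.png",cv2.resize(F[190:330,220:420],None,fx=4,fy=4,interpolation=cv2.INTER_CUBIC))
print(w2p(f,[0.5158,0.0062,0.060]))
for y in (.0148,.0288): print(circ_ext(f,[0,y,-0.001],0.0155), circ_ext(f,[0,y,-0.001],0.025))
```

```text
t 7.25 tcp [0.5169 0.007  0.0967] yaw 0.2 ydown [ 0.006  0.001 -1.   ] q [-0.12  0.45  1.86  0.    0.83 -0.13] F [ 0.2 -0.2 -0.6] gap 0.0484
[314.86849226 251.79624866]
(array([288.53236702, 246.23338074]), array([345.60385992, 295.62786848])) (array([271.01120004, 229.70379524]), array([363.13221653, 309.51435557]))
(array([290.80404444, 234.69832261]), array([343.31582922, 280.95418112])) (array([274.68705368, 219.32855318]), array([359.43911905, 294.04735022]))
```

View pics/c7.png

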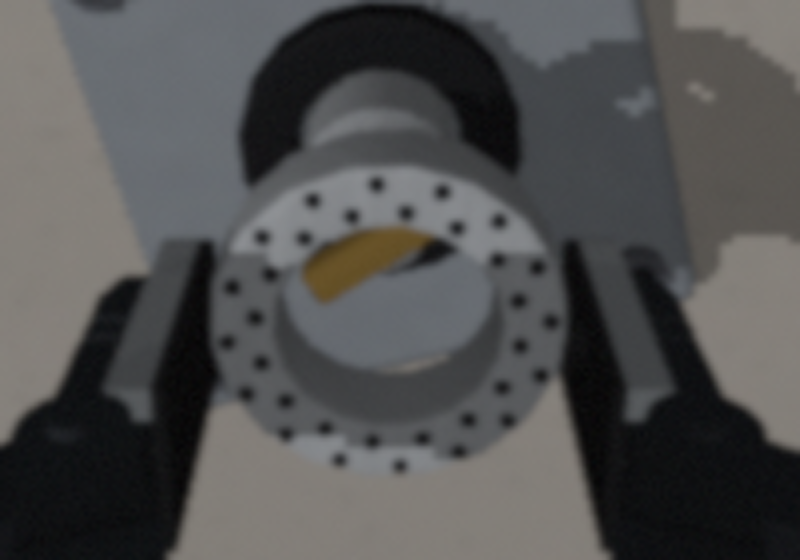

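Call:
send_rows --motion '[{"travel": [-0.1,0.4,0],"turn": 0},{"travel": [-0.1,1.0,0],"turn": 0},{"travel": [-0.1,1.6,0],"turn": 0},{"travel": [-0.1,2.2,0],"turn": 0},{"travel": [-0.1,2.2,0],"turn": 0}]'

```text
t: 7.92
ee_pos: [0.5157, 0.007, 0.0742]
eef_rot: [-0.707, -0.003, -0.001, 0.708]
ft_force: [-0.8, 1.3, -0.2]
finger_gap: 0.0485
```

Run:
```python
from h import *
show();f=wr("w8");F=f["frame"][:,:,::-1];cv2.imwrite("pics/c8.png",cv2.resize(F[190:330,220:420],None,fx=4,fy=4,interpolation=cv2.INTER_CUBIC))
```

```text
t 7.92 tcp [0.5157 0.007  0.0742] yaw 0.2 ydown [ 0.005  0.001 -1.   ] q [-0.12  0.48  1.88  0.    0.78 -0.13] F [-0.8  1.3 -0.2] gap 0.0485
```

View pics/c8.png

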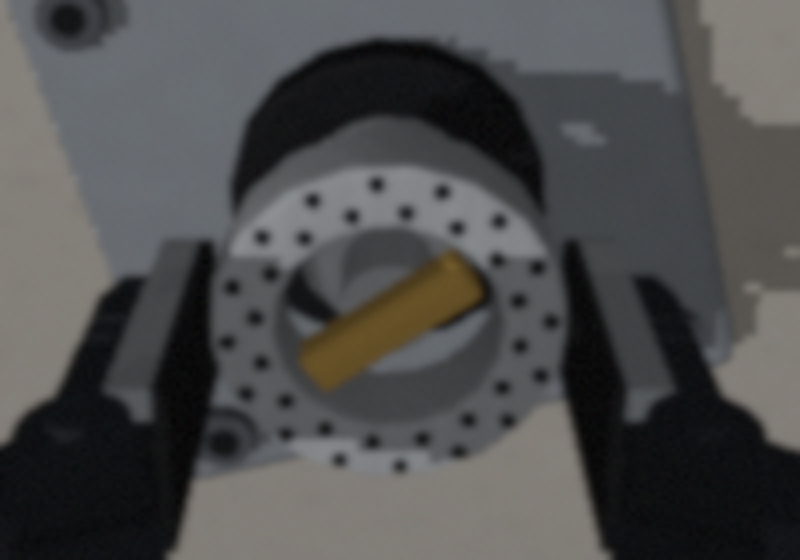

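Call:
send_rows --motion '[{"travel": [0,0.6,0],"turn": 0},{"travel": [0,1.2,0],"turn": 0},{"travel": [0,1.8,0],"turn": 0},{"travel": [0,2.2,0],"turn": 0},{"travel": [0,2.2,0],"turn": 0}]'

```text
t: 8.6
ee_pos: [0.5157, 0.0071, 0.052]
eef_rot: [-0.707, -0.003, -0.0, 0.708]
ft_force: [-0.4, -0.4, -0.5]
finger_gap: 0.0485
```

Run:
```python
from h import *
show();f=wr("w9");F=f["frame"][:,:,::-1];cv2.imwrite("pics/c9.png",cv2.resize(F[190:330,220:420],None,fx=4,fy=4,interpolation=cv2.INTER_CUBIC))
```

```text
t 8.6 tcp [0.5157 0.0071 0.052 ] yaw 0.2 ydown [ 0.005  0.002 -1.   ] q [-0.12  0.52  1.89  0.    0.73 -0.13] F [-0.4 -0.4 -0.5] gap 0.0485
```

View pics/c9.png

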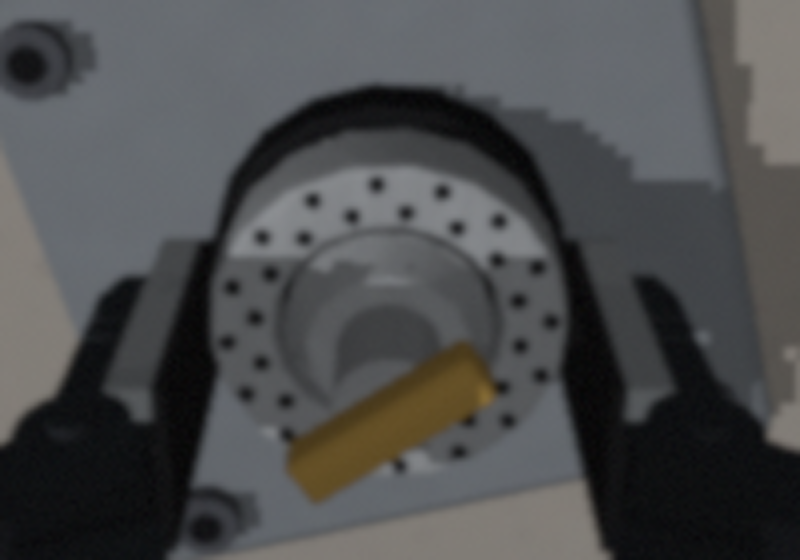

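Call:
send_rows --motion '[{"travel": [0,0.2,0],"turn": 0},{"travel": [0,0.2,0],"turn": 0}]'

```text
t: 8.9
ee_pos: [0.5162, 0.007, 0.0506]
eef_rot: [-0.707, -0.003, -0.001, 0.708]
ft_force: [-0.5, -0.3, 4.3]
finger_gap: 0.0485
```

Call:
send_rows --motion '[{"travel": [0,0,0],"turn": 0},{"travel": [0,0,0],"turn": 0},{"travel": [0,0,0],"turn": 0},{"travel": [0,-2,0],"turn": 0},{"travel": [0,-6,0],"turn": 0},{"travel": [0,-11,0],"turn": 0},{"travel": [0,-11,0],"turn": 0}]' --fingers 1

```text
t: 9.78
ee_pos: [0.5185, 0.0066, 0.1642]
eef_rot: [-0.707, -0.006, -0.004, 0.707]
ft_force: [0.2, 0.2, -0.6]
finger_gap: 0.0854
```

Run:
```python
from h import *
show();f=wr("w10")
plan([0.468,0.225,0.14],24)
plan([0.468,0.225,0.14],-40)
```

```text
t 9.78 tcp [0.5185 0.0066 0.1642] yaw 0.2 ydown [ 0.014  0.    -1.   ] q [-0.12  0.34  1.8   0.    0.98 -0.13] F [ 0.2  0.2 -0.6] gap 0.0854
travel [[-4.84, 2.2, 21.84], np.float64(-23.8)]
travel [[-4.84, 2.2, 21.84], np.float64(40.2)]
```

View pics/w10.png

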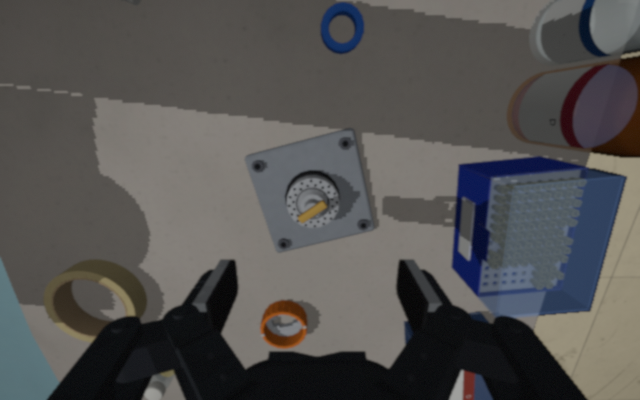

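Call:
send_rows --motion '[{"travel": [0,0,0],"turn": 0},{"travel": [0,0,0],"turn": 0}]'

```text
t: 10.07
ee_pos: [0.516, 0.0068, 0.1611]
eef_rot: [-0.707, -0.004, -0.002, 0.708]
ft_force: [-0.1, 0.3, 0.6]
finger_gap: 0.0858
```

Run:
```python
from h import *
show()
plan([0.468,0.225,0.13],24)
```

```text
t 10.07 tcp [0.516  0.0068 0.1611] yaw 0.2 ydown [ 0.008  0.001 -1.   ] q [-0.12  0.35  1.81  0.    0.98 -0.13] F [-0.1  0.3  0.6] gap 0.0858
travel [[-4.76, 3.09, 21.83], np.float64(-23.8)]
```

Call:
send_rows --motion '[{"travel": [-1,0.5,5],"turn": -6},{"travel": [-2.2,1,10.5],"turn": -12},{"travel": [-3.5,1.8,16],"turn": -18},{"travel": [-4.8,2.6,21.8],"turn": -24},{"travel": [-4.8,3.1,21.8],"turn": -24},{"travel": [-4.8,3.1,21.8],"turn": -24},{"travel": [-4.8,3.1,21.8],"turn": -24}]'

```text
t: 10.95
ee_pos: [0.4678, 0.2235, 0.1297]
eef_rot: [0.692, 0.15, -0.145, -0.691]
ft_force: [0.1, -0.5, 0.1]
finger_gap: 0.0853
```

```bash
cat >> h.py <<'E'
def blue(f,box):
    F=f["frame"];h=cv2.cvtColor(F,cv2.COLOR_RGB2HSV);M=((h[...,0]>100)&(h[...,0]<130)&(h[...,1]>130)).astype(np.uint8)
    x0,y0,x1,y1=box;K=np.zeros_like(M);K[y0:y1,x0:x1]=M[y0:y1,x0:x1];return K
E
python3 - <<'E'
from h import *
show();f=wr("w11")
print([(np.round(d["at"],4),round(d["conf"],2)) for d in manip.pinpoint("spacer_mid",f)])
E
```

```text
t 10.95 tcp [0.4678 0.2235 0.1297] yaw 24.1 ydown [ 0.007  0.001 -1.   ] q [ 0.31  0.4   1.83 -0.    0.91 -0.11] F [ 0.1 -0.5  0.1] gap 0.0853
[(array([0.4707, 0.2279, 0.0025]), 0.73), (array([0.5417, 0.1594, 0.0078]), 0.68)]
```

View pics/w11.png

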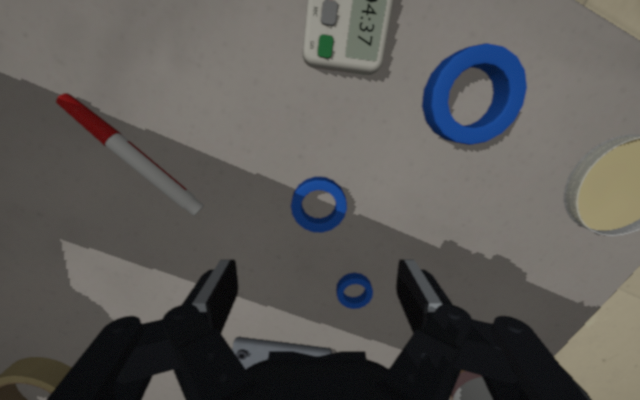

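Run:
```python
from h import *
f=wr();F=f["frame"][:,:,::-1];cv2.imwrite("pics/c11.png",cv2.resize(F[165:320,270:400],None,fx=5,fy=4,interpolation=cv2.INTER_CUBIC))
M=blue(f,(285,170,355,240));print(cv2.boundingRect(cv2.findNonZero(M)))
for c in ([0.4695,0.226],[0.4695,0.229]):
  for z in (0.016,0): print(c,z,np.round(np.r_[circ_ext(f,c+[z],0.025,"w")],1))
```

```text
(291, 177, 55, 55)
[0.4695, 0.226] 0.016 [290.3 177.8 347.5 231.7]
[0.4695, 0.226] 0 [291.7 173.4 345.6 224.6]
[0.4695, 0.229] 0.016 [291.6 174.6 349.  228.9]
[0.4695, 0.229] 0 [293.  170.4 347.  222. ]
```

View pics/c11.png

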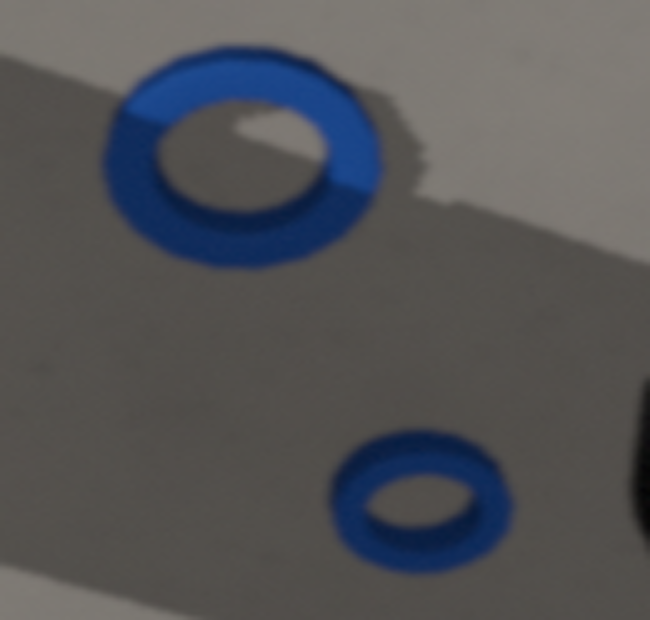

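Run:
```python
from h import *
plan([0.4693,0.2258,0.030],24)
```

```text
travel [[0.12, 10.01, 0.17], np.float64(0.1)]
```

Call:
send_rows --motion '[{"travel": [0.1,4,0.2],"turn": 0},{"travel": [0.1,8,0.2],"turn": 0},{"travel": [0.1,10,0.2],"turn": 0},{"travel": [0.1,10,0.2],"turn": 0},{"travel": [0.1,10,0.2],"turn": 0}]'

```text
t: 11.72
ee_pos: [0.4698, 0.2258, 0.0309]
eef_rot: [0.692, 0.15, -0.144, -0.691]
ft_force: [-0.6, 0.9, 0.4]
finger_gap: 0.0855
```

Run:
```python
from h import *
show();f=wr("w12");F=f["frame"][:,:,::-1];cv2.imwrite("pics/c12.png",cv2.resize(F[190:330,220:420],None,fx=4,fy=4,interpolation=cv2.INTER_CUBIC))
M=blue(f,(250,200,390,330));print(cv2.boundingRect(cv2.findNonZero(M)))
for z in (0,0.001,0.002): print(np.round(np.r_[circ_ext(f,[0,f["p"][2]-.016,z],0.025)],1))
```

```text
t 11.72 tcp [0.4698 0.2258 0.0309] yaw 24.0 ydown [ 0.009  0.002 -1.   ] q [ 0.32  0.56  1.89 -0.    0.68 -0.1 ] F [-0.6  0.9  0.4] gap 0.0855
(271, 221, 89, 86)
[271.3 228.  363.6 308.1]
[271.2 226.2 363.7 306.7]
[271.1 224.4 363.8 305.2]
```

View pics/c12.png

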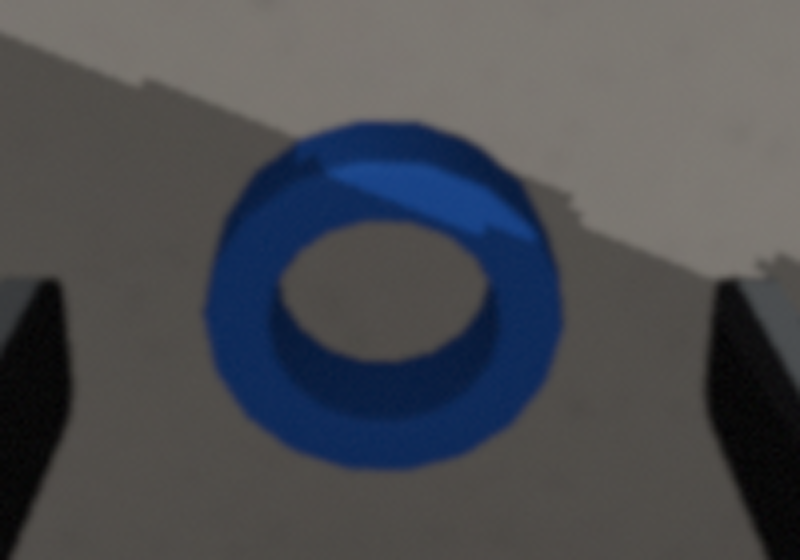

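Call:
send_rows --motion '[{"travel": [0.0,0.0,0],"turn": 0},{"travel": [0.0,0.0,0],"turn": 0},{"travel": [0.0,0.0,0],"turn": 0},{"travel": [0.0,0.0,0],"turn": 0},{"travel": [0.0,0.0,0],"turn": 0}]' --fingers 0.4 --force 30

```text
t: 12.4
ee_pos: [0.4706, 0.2261, 0.0325]
eef_rot: [0.692, 0.151, -0.143, -0.691]
ft_force: [-2.2, -0.8, 10.6]
finger_gap: 0.0479
```

Call:
send_rows --motion '[{"travel": [0.0,-0.5,0],"turn": 0},{"travel": [0.0,-3,0.0],"turn": 0},{"travel": [0.0,-7,0.0],"turn": 0},{"travel": [0.0,-11,0.0],"turn": 0},{"travel": [0.0,-12,0.0],"turn": 0},{"travel": [0.0,-12,0.0],"turn": 0},{"travel": [0.0,-12,0.0],"turn": 0}]'

```text
t: 13.28
ee_pos: [0.4682, 0.2255, 0.1512]
eef_rot: [0.692, 0.15, -0.144, -0.691]
ft_force: [-0.8, -0.4, -0.4]
finger_gap: 0.0485
```

Run:
```python
from h import *
show();f=wr("w13");F=f["frame"][:,:,::-1];cv2.imwrite("pics/c13.png",cv2.resize(F[190:330,220:420],None,fx=4,fy=4,interpolation=cv2.INTER_CUBIC))
for z in (-0.001,0,0.001): print(np.round(np.r_[circ_ext(f,[0,.0152,z],0.025)],1))
plan([0.5158,-0.04,0.13],0)
plan([0.5158,0.0066,0.110],0)
```

```text
t 13.28 tcp [0.4682 0.2255 0.1512] yaw 24.0 ydown [ 0.009  0.001 -1.   ] q [ 0.32  0.37  1.81 -0.    0.96 -0.1 ] F [-0.8 -0.4 -0.4] gap 0.0485
[271.5 229.6 363.4 309.2]
[271.4 227.8 363.5 307.8]
[271.3 226.  363.6 306.3]
travel [[-6.48, 2.11, -26.19], np.float64(24.0)]
travel [[-4.6, 4.11, -21.93], np.float64(24.0)]
```

View pics/c13.png

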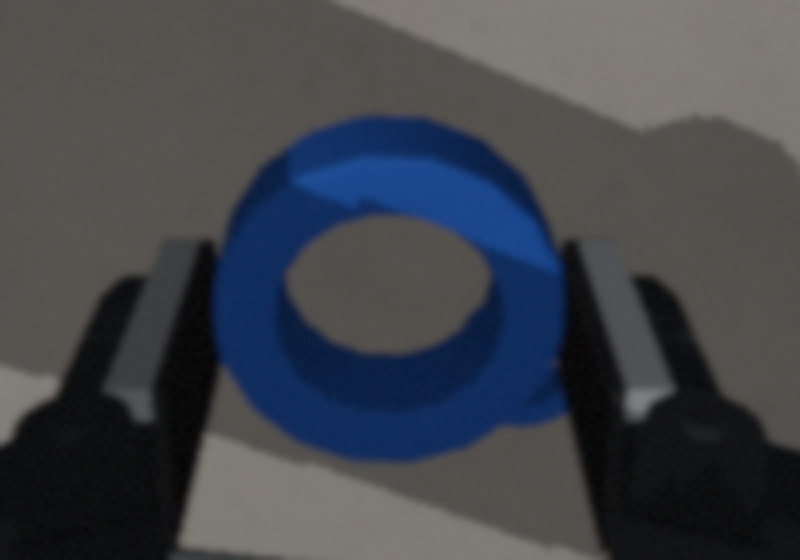

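Call:
send_rows --motion '[{"travel": [-1,0.5,-5],"turn": 6},{"travel": [-2.1,1,-10],"turn": 12},{"travel": [-3.2,2,-15.5],"turn": 18},{"travel": [-4.6,3,-21.9],"turn": 24},{"travel": [-4.6,5,-21.9],"turn": 24},{"travel": [-4.6,5.2,-21.9],"turn": 24},{"travel": [-4.6,5.2,-21.9],"turn": 24},{"travel": [-4.6,5.2,-21.9],"turn": 24}]'

```text
t: 14.32
ee_pos: [0.5159, 0.0077, 0.0995]
eef_rot: [-0.707, -0.004, -0.002, 0.708]
ft_force: [0.3, -0.5, 0.2]
finger_gap: 0.0477
```

Run:
```python
from h import *
show();f=wr("w14");F=f["frame"][:,:,::-1];cv2.imwrite("pics/c14.png",cv2.resize(F[190:330,220:420],None,fx=4,fy=4,interpolation=cv2.INTER_CUBIC))
plan([0.5158,0.0064,0.090],0)
```

```text
t 14.32 tcp [0.5159 0.0077 0.0995] yaw 0.1 ydown [ 0.009  0.001 -1.   ] q [-0.12  0.44  1.86  0.    0.83 -0.12] F [ 0.3 -0.5  0.2] gap 0.0477
travel [[-0.03, 0.96, -0.12], np.float64(0.1)]
```

View pics/c14.png

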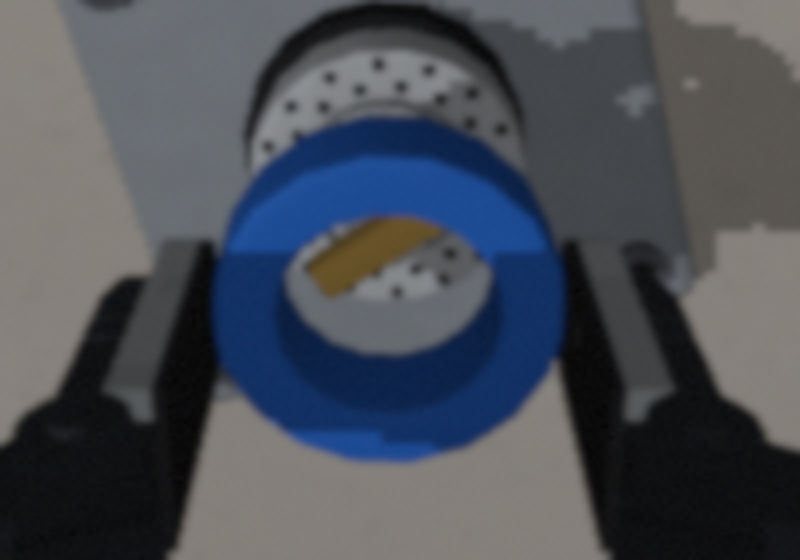

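Call:
send_rows --motion '[{"travel": [0,0,-0.1],"turn": 0},{"travel": [0,0.6,-0.1],"turn": 0},{"travel": [0,1.2,-0.1],"turn": 0},{"travel": [0,1.8,-0.1],"turn": 0},{"travel": [0,2.2,-0.1],"turn": 0},{"travel": [0,2.2,-0.1],"turn": 0}]'

```text
t: 15.12
ee_pos: [0.5159, 0.0067, 0.0772]
eef_rot: [-0.707, -0.004, -0.002, 0.708]
ft_force: [-0.4, 0.2, 0.1]
finger_gap: 0.0482
```

Run:
```python
from h import *
show();f=wr("w15");F=f["frame"][:,:,::-1];cv2.imwrite("pics/c15.png",cv2.resize(F[190:330,220:420],None,fx=4,fy=4,interpolation=cv2.INTER_CUBIC))
```

```text
t 15.12 tcp [0.5159 0.0067 0.0772] yaw 0.1 ydown [ 0.008  0.001 -1.   ] q [-0.12  0.48  1.88  0.    0.78 -0.13] F [-0.4  0.2  0.1] gap 0.0482
```

View pics/c15.png

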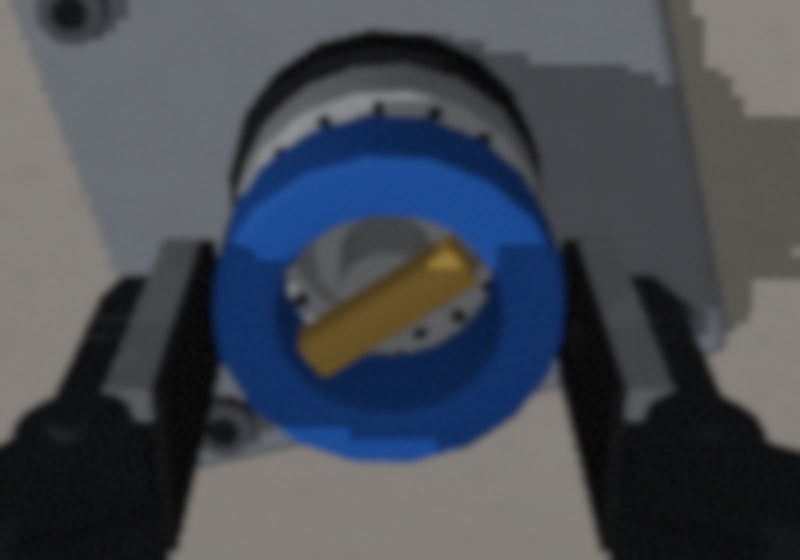

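Call:
send_rows --motion '[{"travel": [0,0.4,0],"turn": 0},{"travel": [0,0.8,0],"turn": 0},{"travel": [0,0.9,0],"turn": 0},{"travel": [0,0.95,0],"turn": 0}]'

```text
t: 15.68
ee_pos: [0.5162, 0.0067, 0.0681]
eef_rot: [-0.707, -0.004, -0.002, 0.708]
ft_force: [-1.0, 0.3, 4.3]
finger_gap: 0.0479
```

Run:
```python
from h import *
show();f=wr("w16");F=f["frame"][:,:,::-1];cv2.imwrite("pics/c16.png",cv2.resize(F[190:330,220:420],None,fx=4,fy=4,interpolation=cv2.INTER_CUBIC))
```

```text
t 15.68 tcp [0.5162 0.0067 0.0681] yaw 0.1 ydown [ 0.009  0.001 -1.   ] q [-0.12  0.49  1.88  0.    0.76 -0.13] F [-1.   0.3  4.3] gap 0.0479
```

View pics/c16.png

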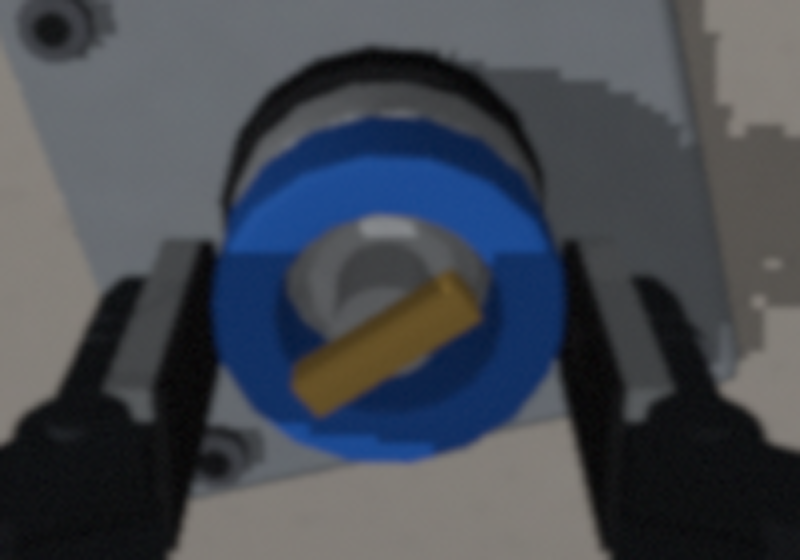

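Contact at the expected height (4 N). I'll release and retreat.

Call:
send_rows --motion '[{"travel": [0,0,0],"turn": 0},{"travel": [0,0,0],"turn": 0},{"travel": [0,0,0],"turn": 0},{"travel": [0,-2,0],"turn": 0},{"travel": [0,-6,0],"turn": 0},{"travel": [0,-9,0],"turn": 0},{"travel": [0,-9,0],"turn": 0},{"travel": [0,-9,0],"turn": 0},{"travel": [0,-9,0],"turn": 0}]' --fingers 1

```text
t: 16.85
ee_pos: [0.5144, 0.0067, 0.1569]
eef_rot: [-0.707, -0.003, -0.002, 0.708]
ft_force: [0.2, 0.7, -0.1]
finger_gap: 0.0856
```

Run:
```python
from h import *
show();f=wr("w17")
plan([0.479,-0.154,0.14],0)
F=f["frame"][:,:,::-1]
print([(np.round(d["at"],4),round(d["conf"],2)) for d in manip.pinpoint("cap_mid",f)])
```

```text
t 16.85 tcp [0.5144 0.0067 0.1569] yaw 0.1 ydown [ 0.007  0.002 -1.   ] q [-0.12  0.35  1.81  0.    0.97 -0.13] F [ 0.2  0.7 -0.1] gap 0.0856
travel [[-3.6, 1.64, -16.06], np.float64(0.1)]
[(array([ 0.4776, -0.1595,  0.0133]), 0.59), (array([0.7346, 0.0915, 0.0035]), 0.19)]
```

View pics/w17.png

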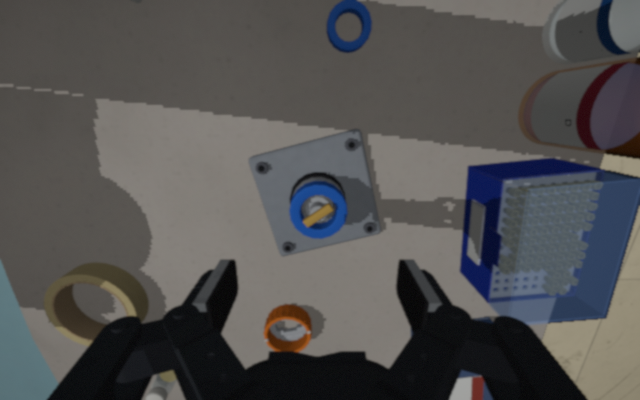

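Call:
send_rows --motion '[{"travel": [-1.2,0,-5.5],"turn": 0},{"travel": [-2.4,0,-11],"turn": 0},{"travel": [-3.6,0.8,-16],"turn": 0},{"travel": [-3.6,1.6,-16],"turn": 0},{"travel": [-3.6,1.6,-16],"turn": 0},{"travel": [-3.6,1.6,-16],"turn": 0}]'

```text
t: 17.7
ee_pos: [0.4791, -0.1522, 0.1403]
eef_rot: [-0.706, -0.003, -0.001, 0.708]
ft_force: [1.0, -0.2, -0.1]
finger_gap: 0.0856
```

Run:
```python
from h import *
show();f=wr("w18");F=f["frame"][:,:,::-1]
print([(np.round(d["at"],4),round(d["conf"],2)) for d in manip.pinpoint("cap_mid",f)])
c=w2p(f,[0.479,-0.154,0.02]).astype(int);print(c)
x,y=c;cv2.imwrite("pics/c18.png",cv2.resize(F[y-50:y+50,x-60:x+60],None,fx=6,fy=6,interpolation=cv2.INTER_CUBIC));print(x-60,y-50)
```

```text
t 17.7 tcp [ 0.4791 -0.1522  0.1403] yaw 0.2 ydown [ 0.006  0.002 -1.   ] q [-0.45  0.36  1.85  0.01  0.92 -0.46] F [ 1.  -0.2 -0.1] gap 0.0856
[(array([ 0.4767, -0.1577,  0.0102]), 0.59)]
[316 207]
256 157
```

View pics/w18.png

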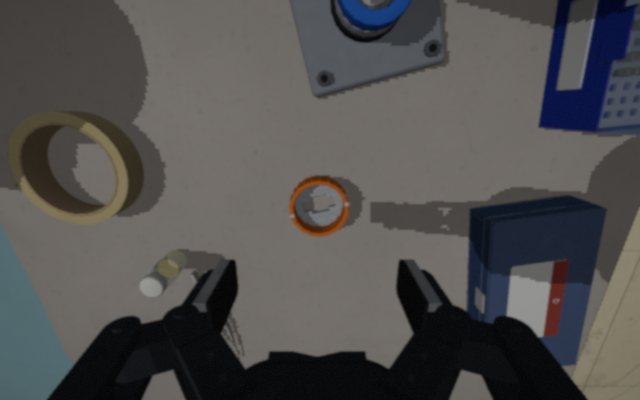

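View pics/c18.png

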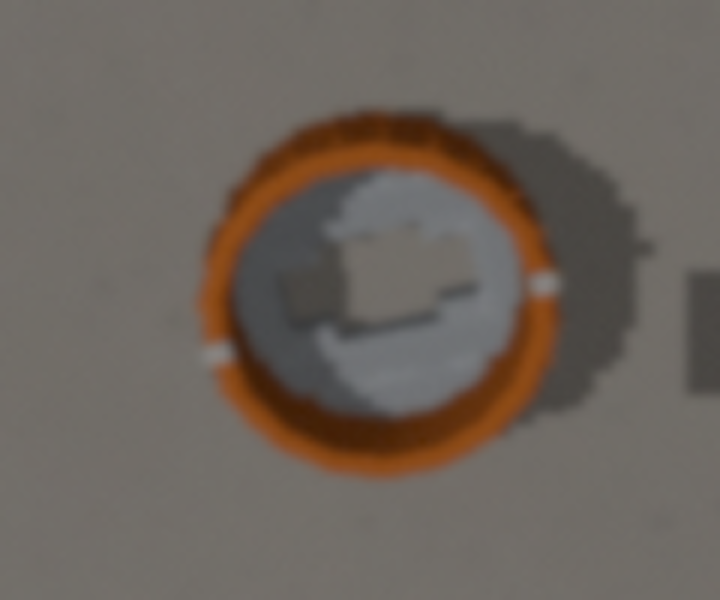

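Run:
```python
from h import *
f=wr()
a=p2w(f,292.2,215.8,.022);b=p2w(f,346.5,204.3,.022);d=b-a;print(a,b,(a+b)/2,np.linalg.norm(d),np.degrees(np.arctan2(d[1],d[0])))
c=(a+b)/2
for cc in ([0.4797,-0.1545,.022],[0.4805,-0.1565,.022]):print(np.round(np.r_[circ_ext(f,cc,.027,"w")],1))
print("obs",256+200/6,157+145/6,256+560/6,157+478/6)
plan([c[0],c[1],0.037],0)
```

```text
[ 0.45792082 -0.16165632  0.022     ] [ 0.50654553 -0.15060217  0.022     ] [ 0.48223317 -0.15612925  0.022     ] 0.04986538495912437 12.807724124455317
[286.1 179.  346.5 235.8]
[287.1 181.2 347.3 237.7]
obs 289.3333333333333 181.16666666666666 349.3333333333333 236.66666666666669
travel [[0.2, 10.37, -0.38], np.float64(0.2)]
```

Call:
send_rows --motion '[{"travel": [0.3,4,-0.4],"turn": 0},{"travel": [0.3,8,-0.4],"turn": 0},{"travel": [0.3,10.4,-0.4],"turn": 0},{"travel": [0.3,10.4,-0.4],"turn": 0},{"travel": [0.3,10.4,-0.4],"turn": 0}]'

```text
t: 18.48
ee_pos: [0.484, -0.1562, 0.0375]
eef_rot: [-0.707, -0.005, -0.001, 0.707]
ft_force: [0.8, 0.4, -0.4]
finger_gap: 0.0849
```

Run:
```python
from h import *
show();f=wr("w19");F=f["frame"][:,:,::-1];cv2.imwrite("pics/c19.png",cv2.resize(F[190:330,220:420],None,fx=4,fy=4,interpolation=cv2.INTER_CUBIC))
for z in (-.001,0,0.001): print(np.round(np.r_[circ_ext(f,[0,f["p"][2]-.022,z],0.027)],1))
```

```text
t 18.48 tcp [ 0.484  -0.1562  0.0375] yaw 0.3 ydown [ 0.008  0.001 -1.   ] q [-0.45  0.54  1.92  0.01  0.68 -0.46] F [ 0.8  0.4 -0.4] gap 0.0849
[267.5 225.6 366.6 311.5]
[267.4 223.8 366.7 310.1]
[267.3 222.  366.8 308.6]
```

View pics/c19.png

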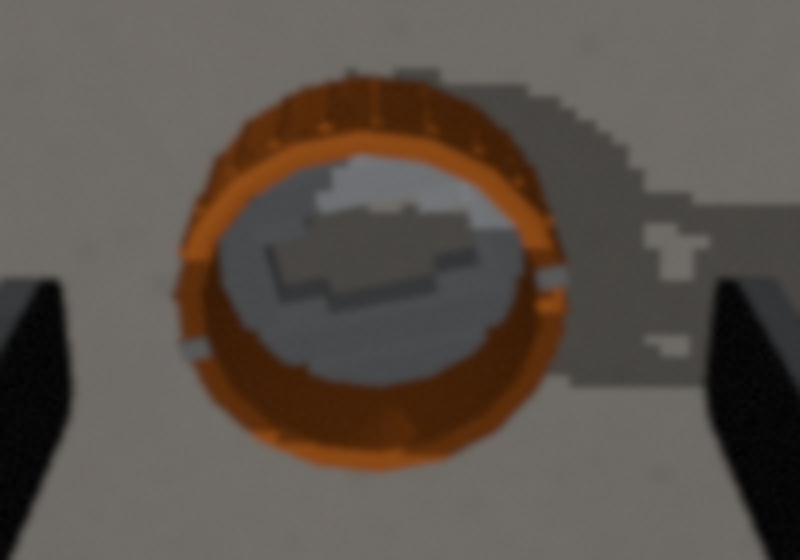

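Call:
send_rows --motion '[{"travel": [-0.2,0,0.1],"turn": 0},{"travel": [-0.2,0,0.1],"turn": 0},{"travel": [-0.2,0,0.1],"turn": 0}]'

```text
t: 18.9
ee_pos: [0.4824, -0.1555, 0.0383]
eef_rot: [-0.707, -0.005, -0.002, 0.707]
ft_force: [0.0, -0.6, 0.9]
finger_gap: 0.0855
```

Call:
send_rows --motion '[{"travel": [0,0,0],"turn": 0},{"travel": [0,0,0],"turn": 0},{"travel": [0,0,0],"turn": 0},{"travel": [0,0,0],"turn": 0},{"travel": [0,0,0],"turn": 0}]' --fingers 0.4 --force 30

```text
t: 19.52
ee_pos: [0.4824, -0.1556, 0.0389]
eef_rot: [-0.707, -0.005, -0.002, 0.707]
ft_force: [-1.2, 0.9, 9.1]
finger_gap: 0.0521
```

Call:
send_rows --motion '[{"travel": [0.0,-0.5,0],"turn": 0},{"travel": [0.0,-3,0.0],"turn": 0},{"travel": [0.0,-7,0.0],"turn": 0},{"travel": [0.0,-10,0.0],"turn": 0},{"travel": [0.0,-10,0.0],"turn": 0},{"travel": [0.0,-10,0.0],"turn": 0},{"travel": [0.0,-10,0.0],"turn": 0}]' --force 60

```text
t: 20.4
ee_pos: [0.4805, -0.1552, 0.1376]
eef_rot: [-0.707, -0.004, -0.001, 0.708]
ft_force: [0.1, -1.0, -0.5]
finger_gap: 0.0501
```

Run:
```python
from h import *
show();f=wr("w20");F=f["frame"][:,:,::-1];cv2.imwrite("pics/c20.png",cv2.resize(F[190:330,220:420],None,fx=4,fy=4,interpolation=cv2.INTER_CUBIC))
for y in (.0155,.0175):
 for z in (-.001,0,0.001): print(y,np.round(np.r_[circ_ext(f,[0,y,z],0.027)],1))
```

```text
t 20.4 tcp [ 0.4805 -0.1552  0.1376] yaw 0.3 ydown [ 0.008  0.001 -1.   ] q [-0.45  0.37  1.85  0.01  0.92 -0.46] F [ 0.1 -1.  -0.5] gap 0.0501
0.0155 [267.5 225.6 366.6 311.5]
0.0155 [267.4 223.8 366.7 310.1]
0.0155 [267.3 222.  366.8 308.7]
0.0175 [268.1 224.  366.  309.2]
0.0175 [268.  222.3 366.1 307.8]
0.0175 [267.9 220.5 366.2 306.3]
```

View pics/c20.png

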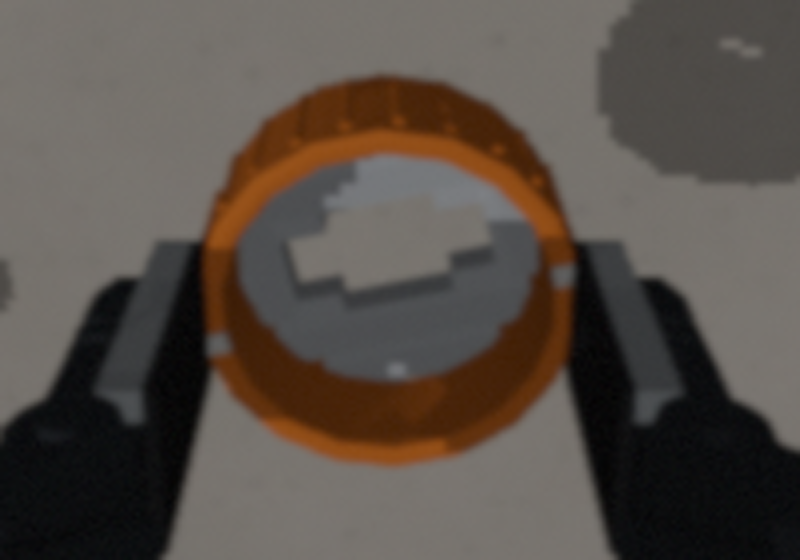

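Run:
```python
from h import *
f=wr()
def tool(u,v,y):
    d=f["T"][:3,:3]@np.array([(u-f["cx"])/f["fx"],(v-f["cy"])/f["fy"],1]);c=f["T"][:3,3];return c+d*(y-c[1])/d[1]
a=tool(274.25,275.75,.0169);b=tool(360.75,258.25,.0169);d=b-a;print("slot tool",(a+b)/2,np.linalg.norm(d),"ang",np.degrees(np.arctan2(d[2],d[0])))
# floor slot edges, lower edge of floor top? floor top at y=.0329
for nm,(p,q) in {"long lower":((290,298),(490,252)),"upper":((288,240),(490,208))}.items():
    a=tool(p[0]/4+220,p[1]/4+190,.0329);b=tool(q[0]/4+220,q[1]/4+190,.0329);d=b-a;print(nm,a,b,np.degrees(np.arctan2(d[2],d[0])))
# bar from c8, tcp z .0742 -> bar top y=.0142 ; c15 z .0772 -> .0172 ; c16 .0681
for L,R,y in [((312.5,371),(473.5,275),.0142),((310,358),(465,253),.0172),((305,398),(465,295),.0081)]:
    a=tool(L[0]/4+220,L[1]/4+190,y);b=tool(R[0]/4+220,R[1]/4+190,y);d=b-a;print("bar",np.linalg.norm(d),np.degrees(np.arctan2(d[2],d[0])),(a+b)/2)
plan([0.5158,0.0055,0.15],-22)
```

```text
slot tool [-4.39535471e-05  1.69000000e-02  5.95713483e-04] 0.04872146480670619 ang 13.084030687595565
long lower [-0.01503271  0.0329     -0.00753562] [0.01533489 0.0329     0.00039957] 14.644201209550172
upper [-0.01504605  0.0329      0.00243213] [0.01511658 0.0329     0.00776838] 10.03273069951135
bar 0.02639149203235413 34.5678273582124 [ 0.00046177  0.0142     -0.00010789]
bar 0.026978046795712418 37.85798731065834 [-0.0002933   0.0172      0.00072278]
bar 0.025975337936802154 36.818194639600875 [-0.00060973  0.0081      0.00025812]
travel [[3.59, -1.18, 16.06], np.float64(22.3)]
```

Run:
```python
from h import *
plan([0.516,0.0064,0.107],22.5)
```

```text
travel [[3.58, 3.12, 16.15], np.float64(-22.2)]
```

Call:
send_rows --motion '[{"travel": [0,-1.5,1],"turn": 0},{"travel": [1.2,-2.5,5],"turn": -6},{"travel": [2.4,-2.5,10],"turn": -12},{"travel": [3.6,-2,16],"turn": -18},{"travel": [3.6,2,16.1],"turn": -22},{"travel": [3.6,3.1,16.1],"turn": -22},{"travel": [3.6,3.1,16.1],"turn": -22},{"travel": [3.6,3.1,16.1],"turn": -22}]'

```text
t: 21.5
ee_pos: [0.5169, 0.0052, 0.1082]
eef_rot: [0.694, 0.139, -0.132, -0.694]
ft_force: [0.4, 0.7, 0.4]
finger_gap: 0.05
```

Run:
```python
from h import *
show();f=wr("w21");F=f["frame"][:,:,::-1];cv2.imwrite("pics/c21.png",cv2.resize(F[190:330,220:420],None,fx=4,fy=4,interpolation=cv2.INTER_CUBIC))
plan([0.516,0.0064,0.107],22.5)
```

```text
t 21.5 tcp [0.5169 0.0052 0.1082] yaw 22.1 ydown [ 0.009  0.001 -1.   ] q [-0.13  0.43  1.85  0.    0.85 -0.51] F [0.4 0.7 0.4] gap 0.05
travel [[-0.05, 0.13, 0.16], np.float64(-0.4)]
```

View pics/c21.png

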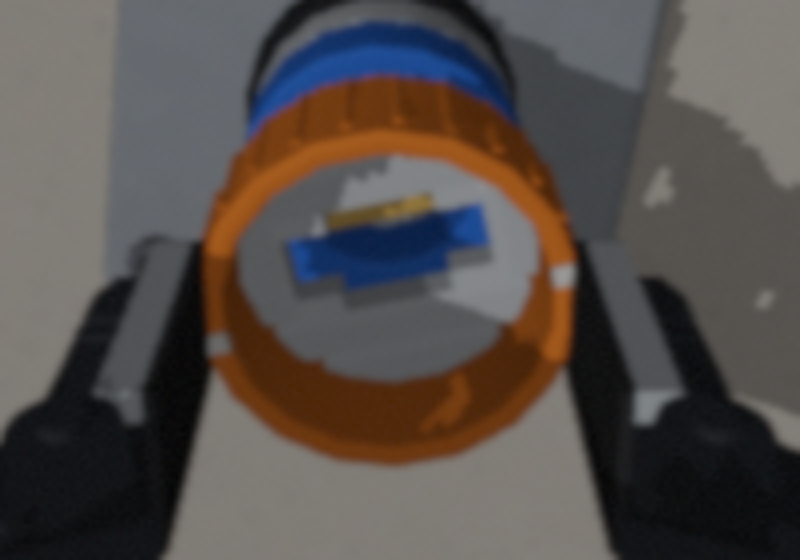

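Call:
send_rows --motion '[{"travel": [-0.05,0,0.15],"turn": -0.4},{"travel": [-0.05,0.4,0.15],"turn": -0.4},{"travel": [-0.05,0.8,0.15],"turn": -0.4},{"travel": [-0.05,1.0,0.15],"turn": -0.4},{"travel": [-0.05,1.2,0.15],"turn": -0.4}]'

```text
t: 22.18
ee_pos: [0.516, 0.0064, 0.096]
eef_rot: [0.694, 0.142, -0.135, -0.693]
ft_force: [0.1, -0.5, -0.3]
finger_gap: 0.0502
```

Run:
```python
from h import *
show();f=wr("w22");F=f["frame"][:,:,::-1];cv2.imwrite("pics/c22.png",cv2.resize(F[190:330,220:420],None,fx=4,fy=4,interpolation=cv2.INTER_CUBIC))
```

```text
t 22.18 tcp [0.516  0.0064 0.096 ] yaw 22.5 ydown [ 0.009  0.001 -1.   ] q [-0.12  0.44  1.86  0.    0.82 -0.52] F [ 0.1 -0.5 -0.3] gap 0.0502
```

View pics/c22.png

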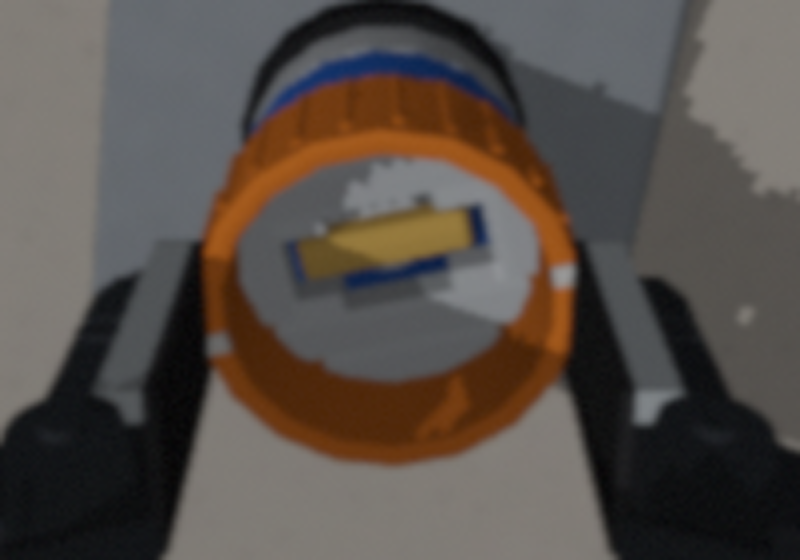

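Call:
send_rows --motion '[{"travel": [0,0.3,0],"turn": 0},{"travel": [0,0.5,0],"turn": 0},{"travel": [0,0.7,0],"turn": 0},{"travel": [0,0.8,0],"turn": 0},{"travel": [0,0.8,0],"turn": 0}]'

```text
t: 22.85
ee_pos: [0.516, 0.0064, 0.0882]
eef_rot: [0.694, 0.142, -0.135, -0.693]
ft_force: [-0.9, 0.4, 7.3]
finger_gap: 0.0499
```

Run:
```python
from h import *
show();f=wr("w23");F=f["frame"][:,:,::-1];cv2.imwrite("pics/c23.png",cv2.resize(F[190:330,220:420],None,fx=4,fy=4,interpolation=cv2.INTER_CUBIC))
```

```text
t 22.85 tcp [0.516  0.0064 0.0882] yaw 22.6 ydown [ 0.009  0.001 -1.   ] q [-0.12  0.46  1.87  0.    0.81 -0.52] F [-0.9  0.4  7.3] gap 0.0499
```

View pics/c23.png

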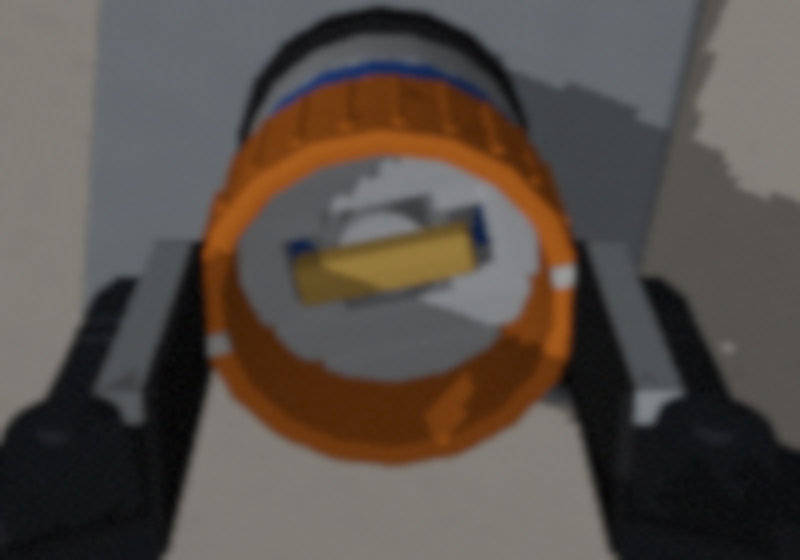

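Call:
send_rows --motion '[{"travel": [0,0.15,0],"turn": 0},{"travel": [0,0.3,0],"turn": 0},{"travel": [0,0.4,0],"turn": 0},{"travel": [0,0.48,0],"turn": 0},{"travel": [0,0.48,0],"turn": 0}]'

```text
t: 23.52
ee_pos: [0.5161, 0.0063, 0.0842]
eef_rot: [0.694, 0.142, -0.135, -0.693]
ft_force: [-2.8, 0.4, 11.1]
finger_gap: 0.0502
```

Run:
```python
from h import *
show();f=wr("w24");F=f["frame"][:,:,::-1];cv2.imwrite("pics/c24.png",cv2.resize(F[190:330,220:420],None,fx=4,fy=4,interpolation=cv2.INTER_CUBIC))
```

```text
t 23.52 tcp [0.5161 0.0063 0.0842] yaw 22.6 ydown [ 0.01   0.001 -1.   ] q [-0.12  0.46  1.87  0.    0.8  -0.52] F [-2.8  0.4 11.1] gap 0.0502
```

View pics/c24.png

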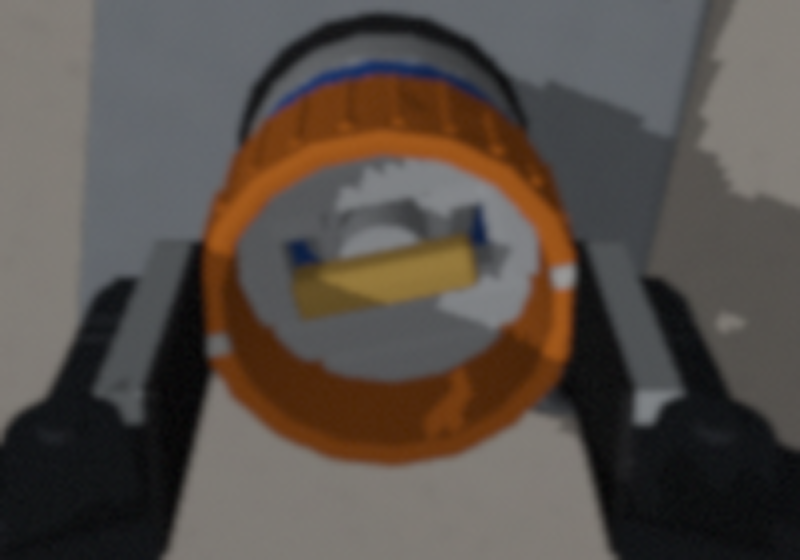

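Call:
send_rows --motion '[{"travel": [0,0.17,0],"turn": 0},{"travel": [0,0.17,0],"turn": -5},{"travel": [0,0.17,0],"turn": -12},{"travel": [0,0.17,0],"turn": -20},{"travel": [0,0.17,0],"turn": -28},{"travel": [0,0.17,0],"turn": -36},{"travel": [0,0.17,0],"turn": -44},{"travel": [0,0.17,0],"turn": -44}]'

```text
t: 24.58
ee_pos: [0.5178, 0.0064, 0.0839]
eef_rot: [0.593, 0.392, -0.384, -0.588]
ft_force: [-0.2, 1.5, 11.5]
finger_gap: 0.0502
```

Run:
```python
from h import *
show();print(manip.observe()["torque"]);f=wr("w25");F=f["frame"][:,:,::-1];cv2.imwrite("pics/c25.png",cv2.resize(F[190:330,220:420],None,fx=4,fy=4,interpolation=cv2.INTER_CUBIC))
```

```text
t 24.57 tcp [0.5178 0.0064 0.0839] yaw 66.6 ydown [ 0.013  0.001 -1.   ] q [-0.12  0.46  1.87  0.    0.79 -1.29] F [-0.2  1.5 11.5] gap 0.0502
[0.34140124 0.0339538  0.06018774]
```

View pics/c25.png

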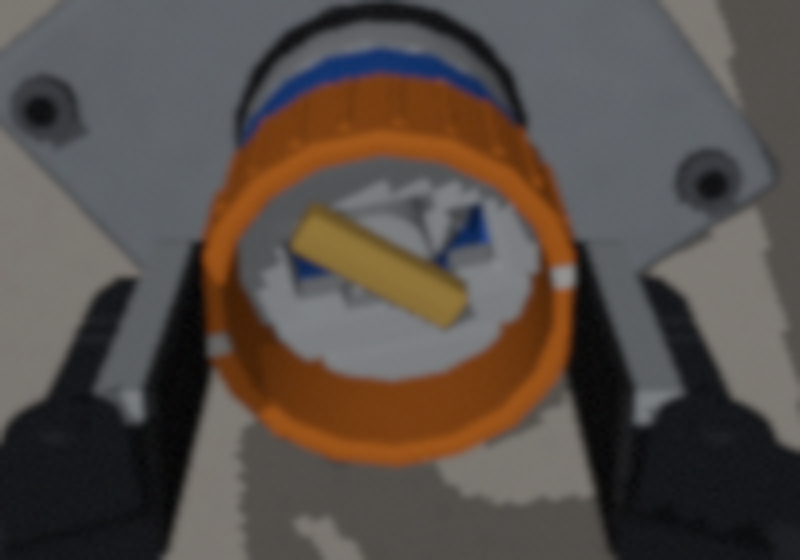

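Call:
send_rows --motion '[{"travel": [0,0.1,0.1],"turn": -4},{"travel": [-0.05,0.1,0.15],"turn": -12},{"travel": [-0.05,0.1,0.15],"turn": -20},{"travel": [-0.05,0.1,0.15],"turn": -28},{"travel": [-0.05,0.1,0.15],"turn": -36},{"travel": [-0.05,0.1,0.15],"turn": -44},{"travel": [-0.05,0.1,0.15],"turn": -44}]'

```text
t: 25.5
ee_pos: [0.5177, 0.0066, 0.0842]
eef_rot: [0.407, 0.585, -0.578, -0.398]
ft_force: [-0.9, -0.5, 11.4]
finger_gap: 0.0503
```

Run:
```python
from h import *
show();f=wr("w26");F=f["frame"][:,:,::-1];cv2.imwrite("pics/c26.png",cv2.resize(F[190:330,220:420],None,fx=4,fy=4,interpolation=cv2.INTER_CUBIC))
```

```text
t 25.5 tcp [0.5177 0.0066 0.0842] yaw 110.7 ydown [ 0.016  0.001 -1.   ] q [-0.12  0.46  1.87  0.    0.79 -2.06] F [-0.9 -0.5 11.4] gap 0.0503
```

View pics/c26.png

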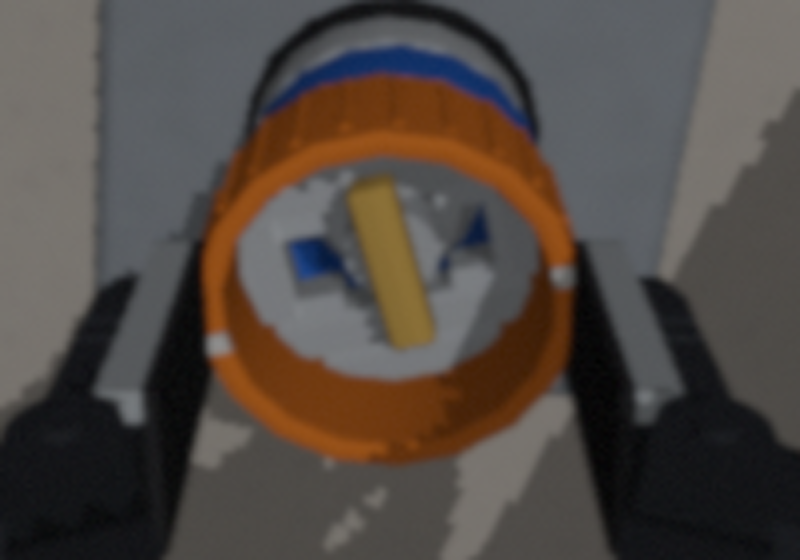

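Call:
send_rows --motion '[{"travel": [0,-0.1,0],"turn": 0},{"travel": [0,-0.15,0],"turn": 0},{"travel": [0,-0.15,0],"turn": 0}]'

```text
t: 25.92
ee_pos: [0.5179, 0.0065, 0.0864]
eef_rot: [0.407, 0.585, -0.578, -0.398]
ft_force: [-2.2, 0.2, 8.9]
finger_gap: 0.0499
```

Call:
send_rows --motion '[{"travel": [0,0,0],"turn": 0},{"travel": [0,0,0],"turn": 0},{"travel": [0,0,0],"turn": 0},{"travel": [0,0,0],"turn": 0}]' --fingers 1 --force 30

```text
t: 26.42
ee_pos: [0.5178, 0.0066, 0.0862]
eef_rot: [0.407, 0.585, -0.578, -0.398]
ft_force: [-0.2, 0.3, 1.0]
finger_gap: 0.0855
```

Run:
```python
from h import *
show();f=wr("w27")
```

```text
t 26.43 tcp [0.5178 0.0066 0.0862] yaw 110.6 ydown [ 0.017  0.001 -1.   ] q [-0.12  0.46  1.87  0.    0.79 -2.06] F [-0.2  0.3  1. ] gap 0.0855
```

View pics/w27.png

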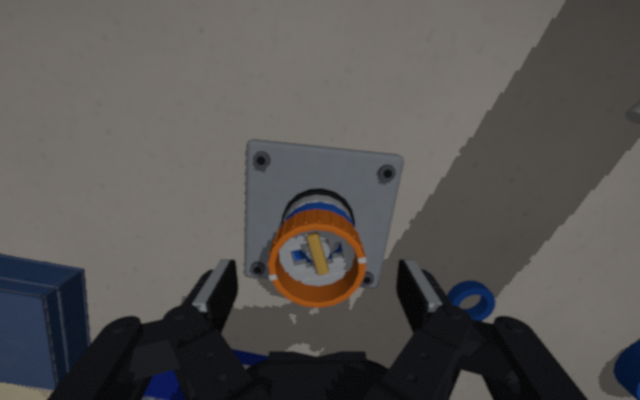

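The cap is free of the jaws and the bar lies across the slot. I'll retreat straight up and check that it holds.

Call:
send_rows --motion '[{"travel": [0,-2,0],"turn": 0},{"travel": [0,-5,0],"turn": 0},{"travel": [0,-9,0],"turn": 0},{"travel": [0,-12,0],"turn": 0},{"travel": [0,-12,0],"turn": 0},{"travel": [0,-12,0],"turn": 0},{"travel": [0,-12,0],"turn": 0},{"travel": [0,-12,0],"turn": 0}]'

```text
t: 27.48
ee_pos: [0.5152, 0.0066, 0.2052]
eef_rot: [0.407, 0.585, -0.578, -0.398]
ft_force: [0.2, 0.5, -0.4]
finger_gap: 0.0852
```

Run:
```python
from h import *
show();f=wr("w28");F=f["frame"][:,:,::-1]
c=w2p(f,[0.5158,0.007,0.06]).astype(int);x,y=c
cv2.imwrite("pics/c28.png",cv2.resize(F[y-45:y+45,x-60:x+60],None,fx=6,fy=6,interpolation=cv2.INTER_CUBIC))
for h in (.066,.070,.074): print(h,np.round(np.r_[circ_ext(f,[0.5158,0.007,h],.027,"w")]-np.r_[x-60,y-45,x-60,y-45],1)*6)
print([(np.round(d["at"],4),round(d["conf"],2)) for d in manip.pinpoint("cap_foot",f)])
s=manip.grab_frame("scene");cv2.imwrite("pics/scene1.png",s["frame"][:,:,::-1])
print([(np.round(d["at"],4),round(d["conf"],2)) for d in manip.pinpoint("cap_foot",s)])
cv2.imwrite("pics/s28.png",cv2.resize(s["frame"][160:250,250:360,::-1],None,fx=7,fy=6,interpolation=cv2.INTER_CUBIC))
```

```text
t 27.48 tcp [0.5152 0.0066 0.2052] yaw 110.6 ydown [ 0.015  0.001 -1.   ] q [-0.12  0.29  1.76  0.    1.08 -2.05] F [ 0.2  0.5 -0.4] gap 0.0852
0.066 [192.  119.4 529.8 439.2]
0.07 [189.6 125.4 532.2 449.4]
0.074 [187.2 132.  534.6 459.6]
[(array([ 0.4343,  0.3647, -0.0014]), 0.37)]
[(array([0.5175, 0.0084, 0.0481]), 0.89)]
```

View pics/c28.png

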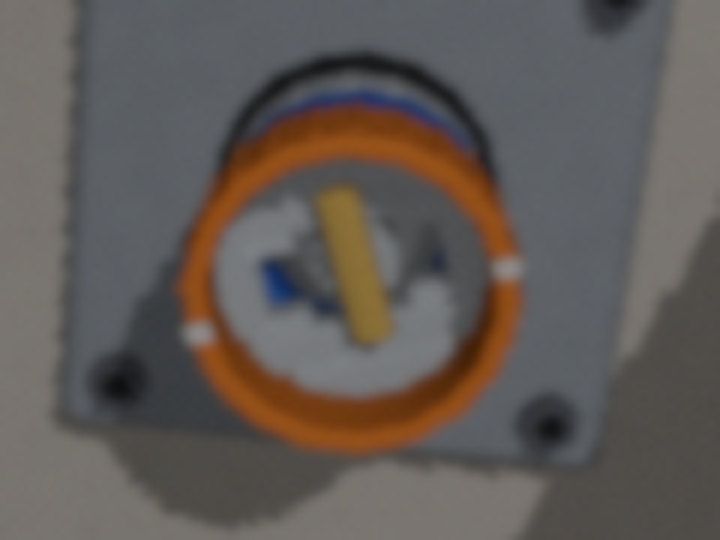

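View pics/s28.png

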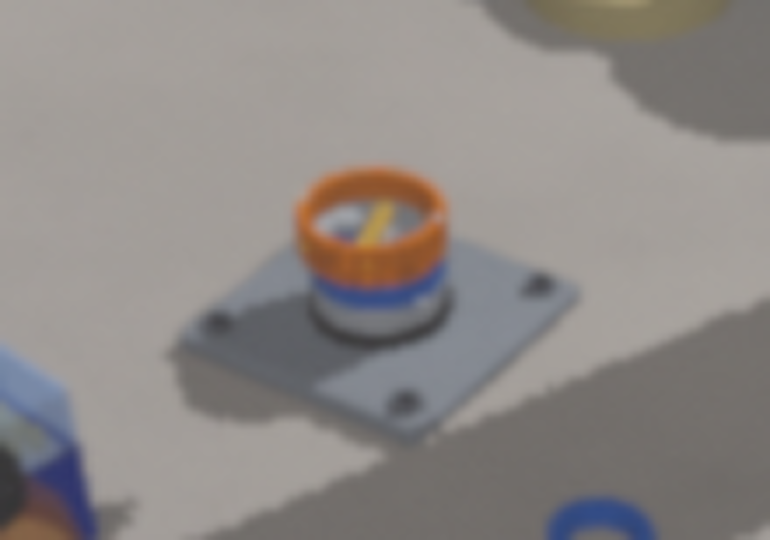

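View pics/scene1.png

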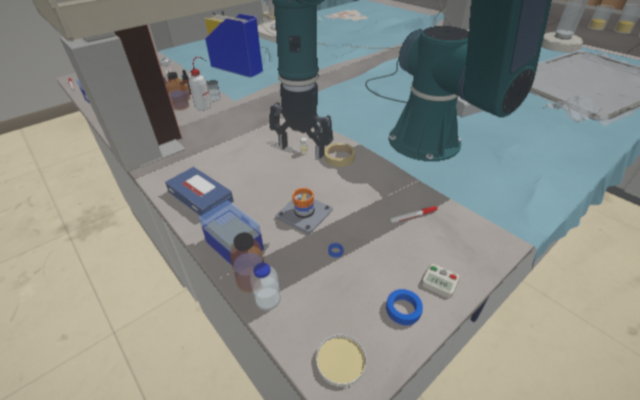

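```bash
python3 -c "
from bench import manip
print(manip.finish_job())"
```

```text
the job is handed in; nothing more can be done
None
```

The filter holder is assembled and handed in. The support went on the seat first, then the middle-sized (50 mm) blue spacer, then the orange cap. I pressed the cap down against the spring, turned it about 88° under the T-bar and let go.

**Forces and time:** The wrist readings I took over the stand peaked at about 11.5 N while pressing the cap. The job used about 27.5 s of the 72 s.

**Last checks:**
- With the gripper open and about 0.2 m up, the wrist picture shows the T-bar lying across the slot, above the cap floor.
- The network puts the cap foot at 48.1 mm in the scene view, where a locked cap should be 48 mm.
- In the last scene picture, the bystanders that were in view looked to be where they started.

**Disagreements:** The network's only cap-foot report from the wrist view, with low confidence (0.37), was at (0.43, 0.36), far from the stand, so I rejected it. The tool also picked up a small tilt of about 0.9° during the contact moves, with no visible effect on the fit.

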